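# Clear the pucks through the tipping return and shut the case

## Task

The game is over: put every puck lying on the table into the tipping bucket of the puck return, then push the bucket's lever right over, past its latch, so that all the pucks drop into the wooden case, and let the bucket swing back to its rest. Then press the case lid down past its catch until it is fully shut. Leave the mug and the tin where they stand.

Things in the scene. Friction and masses are not known exactly. Their poses are not given: they have to be found in the camera images.
- puck_return: The puck return, a fixed unit: an aluminium tipping bucket on its -y side, an open plywood case on its +y side. Origin on the table below the middle of the bucket's axle; x points away from the robot, y left, z up (turned by up to 0.2 rad). Axle along x, 165 mm up, between cheeks 180 mm high at x -86 and +86 mm. Base plate 6 mm thick, x -125..125, y -200..230 mm.
- case_in (a point): Centre of the case's inner floor, at x 0, y +117, z +12 mm from the puck_return origin; axes parallel to puck_return's. The plywood case is 216 mm (x) by 210 mm (y) outside, walls 6 mm, its rim 98 mm above this point.
- bucket_floor (a point): Middle of the bucket's floor, moving with it; at rest at x 0, y -125, z +105 mm from the puck_return origin, axes parallel. Open top; 128 mm wide inside (x); flat floor 110 mm long (y); back wall (-y) and sides 90 mm above the floor; from 55 mm on the +y side of this point a ramp rises at 40 degrees to the lip at the axle, 60 mm above the floor. All pucks fit at once, lying anyhow.
- bucket (a joint): Tipping angle (rad) about the axle: 0 at rest, growing as it tips towards the case (+y), 1.55 at the stop, floor about vertical, where all slides off the lip into the case. A spring and a ball latch hold it at 0: 8 to 13 N near the lever's end takes it past the latch (at about 0.05), then 4 to 9 N to the stop; past 1.3 is fully dumped. Let go, it swings back to 0 by itself in about 1 s.
- lever_end (a point): Middle of the end of the bucket's lever, a flat steel plate 40 mm wide (x), 6 mm thick, running 135 mm out from the axle to here, 125 mm on the +x side of the puck_return origin (beyond the far cheek). Upright at rest (this point 300 mm above the table), level and pointing to +y at the stop. Push its -y face towards +y and follow it over and down.
- lid (a joint): Opening angle (rad) of the case lid: 0 fully shut, 1.57 upright; starts at 1.25 to 1.5. Stiff hinge: it stays at any angle and takes under 2 N at its free edge to move. Near 0.07 a nub meets a spring ball on the case; about 6 to 8 N down on the free edge takes it past, and it then stays shut.
- lid_hinge (a point): Middle of the lid's hinge line, level with the lid's outer face (x -108, y +117, z +118 mm from puck_return when shut; the joint's axis runs along y 8 mm below that). The hinge is on the case's edge nearest the robot; the outer face looks to the robot while open and up when shut.
- lid_edge (a point): Middle of the lid's free edge on the outer face, 222 mm from lid_hinge, moving with the lid. The lid is 210 mm wide (y), 8 mm thick; a brass tab 50 mm wide with the nub hangs 22 mm from its inner side at this edge.
- puck0: A plain round wooden puck, 60 mm across, 20 mm thick, about 50 g. Origin at the centre of its underside, z up out of its ring-marked face. Lies flat on the table at the start; all pucks are alike and any may be absent.
- puck1: A plain round wooden puck, 60 mm across, 20 mm thick, about 50 g. Origin at the centre of its underside, z up out of its ring-marked face. Lies flat on the table at the start; all pucks are alike and any may be absent.
- puck2: A plain round wooden puck, 60 mm across, 20 mm thick, about 50 g. Origin at the centre of its underside, z up out of its ring-marked face. Lies flat on the table at the start; all pucks are alike and any may be absent.
- puck3: A plain round wooden puck, 60 mm across, 20 mm thick, about 50 g. Origin at the centre of its underside, z up out of its ring-marked face. Lies flat on the table at the start; all pucks are alike and any may be absent.
- puck4: A plain round wooden puck, 60 mm across, 20 mm thick, about 50 g. Origin at the centre of its underside, z up out of its ring-marked face. Lies flat on the table at the start; all pucks are alike and any may be absent.
- puck5: A plain round wooden puck, 60 mm across, 20 mm thick, about 50 g. Origin at the centre of its underside, z up out of its ring-marked face. Lies flat on the table at the start; all pucks are alike and any may be absent.
- mug: White mug, 80 mm across, 90 mm high, origin under its centre. To be left alone.
- tin: Upright tin, 72 mm across, 110 mm high, origin under its centre. To be left alone.
Not all that is in view belongs to the job. Leave any pink or turquoise look-alike of the puck3 alone.

How it is judged (in metres and radians):
On the way, in this order (a step that is already met when the one before it is completed fails the run):
1. every puck lies in the bucket, let go, with the bucket at rest (x of puck0 in the frame of bucket_floor between -0.07 and 0.07 m and y of puck0 in the frame of bucket_floor between -0.07 and 0.13 m and z of puck0 in the frame of bucket_floor between -0.02 and 0.12 m and x of puck1 in the frame of bucket_floor between -0.07 and 0.07 m and y of puck1 in the frame of bucket_floor between -0.07 and 0.13 m and z of puck1 in the frame of bucket_floor between -0.02 and 0.12 m and x of puck2 in the frame of bucket_floor between -0.07 and 0.07 m and y of puck2 in the frame of bucket_floor between -0.07 and 0.13 m and z of puck2 in the frame of bucket_floor between -0.02 and 0.12 m and x of puck3 in the frame of bucket_floor between -0.07 and 0.07 m and y of puck3 in the frame of bucket_floor between -0.07 and 0.13 m and z of puck3 in the frame of bucket_floor between -0.02 and 0.12 m and x of puck4 in the frame of bucket_floor between -0.07 and 0.07 m and y of puck4 in the frame of bucket_floor between -0.07 and 0.13 m and z of puck4 in the frame of bucket_floor between -0.02 and 0.12 m and x of puck5 in the frame of bucket_floor between -0.07 and 0.07 m and y of puck5 in the frame of bucket_floor between -0.07 and 0.13 m and z of puck5 in the frame of bucket_floor between -0.02 and 0.12 m and value of joint bucket below 0.05 rad and contact force between the fingers and bucket below 0.5 N and linear speed of each of puck0, puck1, puck2, puck3, puck4, puck5 below 0.03 m/s), for 0.2 s.
2. the bucket is tipped over past 1.3 rad (value of joint bucket above 1.3 rad).
3. the bucket has swung back to rest and every puck is in the case (x of puck0 in the frame of puck_return between -0.107 and 0.107 m and y of puck0 in the frame of puck_return between 0.012 and 0.222 m and z of puck0 in the frame of puck_return between 0 and 0.11 m and x of puck1 in the frame of puck_return between -0.107 and 0.107 m and y of puck1 in the frame of puck_return between 0.012 and 0.222 m and z of puck1 in the frame of puck_return between 0 and 0.11 m and x of puck2 in the frame of puck_return between -0.107 and 0.107 m and y of puck2 in the frame of puck_return between 0.012 and 0.222 m and z of puck2 in the frame of puck_return between 0 and 0.11 m and x of puck3 in the frame of puck_return between -0.107 and 0.107 m and y of puck3 in the frame of puck_return between 0.012 and 0.222 m and z of puck3 in the frame of puck_return between 0 and 0.11 m and x of puck4 in the frame of puck_return between -0.107 and 0.107 m and y of puck4 in the frame of puck_return between 0.012 and 0.222 m and z of puck4 in the frame of puck_return between 0 and 0.11 m and x of puck5 in the frame of puck_return between -0.107 and 0.107 m and y of puck5 in the frame of puck_return between 0.012 and 0.222 m and z of puck5 in the frame of puck_return between 0 and 0.11 m and value of joint bucket below 0.05 rad), for 0.2 s.
4. the lid is pressed shut past its catch (value of joint lid below 0.025 rad), for 0.2 s.
At the end, for the whole second after the job is handed in: Every puck present rests inside the case, the bucket is back at rest (joint below 0.05 rad) and the lid is fully shut (joint below 0.025 rad), with the robot clear (all of step 3 and value of joint lid below 0.025 rad and linear speed of each of puck0, puck1, puck2, puck3, puck4, puck5 below 0.03 m/s); the robot touches nothing.
It fails at once if the mug is shifted more than 30 mm or tipped (distance of mug from where it was at the start of the episode above 0.03 m or angle between mug's own z axis and vertical above 0.4 rad).
It fails at once if the tin is shifted more than 30 mm or tipped (distance of tin from where it was at the start of the episode above 0.03 m or angle between tin's own z axis and vertical above 0.4 rad).
Of puck0, puck1, puck2, puck3, puck4, puck5 only 4 to 6 are there at a start; the rules pass over those that are not, and their reading is None.
At some moment in a run one of puck0, puck1, puck2, puck3, puck4, puck5 may be knocked a few centimetres aside while the robot is not near it.
Once in a run the grip may slacken for a moment while it holds something.
It also fails if it takes over 208 s, if anything falls off the work surface, if the arm or the gripper's body presses on something with over 40 N, if the wrist force passes 120 N, or if a joint passes its speed limit or range.

## Robot

A 7-joint arm with a two-finger parallel gripper is mounted at the origin on the work surface. World frame = base frame: x ahead of the robot, y to its left, z up, the work surface at z = 0. Lengths are in mm, angles in rad, forces in N, time in s.
With the tool pointing down it reaches from about 350 to 900 mm from the base axis. Payload 8.1 kg.
Tool frame: the origin (TCP) lies at the very end of the fingers, on their centre line; the grasp point (between the pads) lies 19 mm behind it; z points along the fingers, y is the line along which they close (so a half turn about z gives the same grasp; the last joint's range is limited). The gripper opens to 92 mm and grips with 3 to 60 N. Pads are 19 mm wide; open, the fingers measure 130 mm over their backs; the gripper's body (75 mm by 190 mm) begins 47 mm behind the grasp point.
Start: joints at [-0.103, 0.434, 0.025, 1.573, -0.012, 1.134, -0.075], TCP at [625.013, -0.027, 226.742] pointing down, gripper open.
Joint ranges: [-2.62, 2.62], [-0.44, 2.09], [-1.27, 1.32], [0.08, 2.57], [-1.32, 4.46], [0.12, 2], [-2.74, 2.74]. Speed limits (rad/s): [2.22, 2.22, 3.01, 3.01, 3.14, 3.14, 3.14].

## Interface

Orientations are given as [roll, pitch, yaw] about the fixed x, y, z axes, in that order (R = Rz(yaw) Ry(pitch) Rx(roll)).
In Python, from plant import r gives the robot as it stands. The module is installed in compiled form; this text tells all that it offers.
- The arm moves only by the tool play_rows, never from a script. Its argument "series" is a list of rows, each an object of numbers: "gripper": the closure, from 0 (fully open) to 1 (shut); "x", "y", "z": the shift along the tool's x, y, z in mm; "rx", "ry", "rz": the turn, a rotation vector about the tool's x, y, z in rad. A call has 1 to 8 rows; each row is the pose to reach, as a shift and turn from the pose commanded when the call began, along the tool's axes at that moment; what a row does not reach only later rows make up. A row lasts 1/12 s, in which the tool goes at most 41.7 mm and 7.16 degrees, less where a joint would pass 70% of its speed; a pose out of reach is approached as far as the arm can. A call with a gripper value outside its range is refused whole. The fingers move at their own pace and stop on an object; "newtons" is the grip in N (left out, the last holds). Time passes only in rows, so rows that repeat a pose let the fingers close. It gives the time, the measured TCP pose, the force, the opening and the grip force at its end, in the units of the state.
- r.sense(): the state, without advancing time (a new reading comes with each control period).
- r.camera(name): name is "scene" or "side" or "wrist"; returns a dict with "color" (480x640x3 uint8, red, green, blue), "depth" (480x640 float32, mm along the optical axis (not along the pixel's ray), 0 where there is no reading), "vfov" (degrees; the focal length in pixels is half the picture's height over the tangent of half this angle, whatever the lens; pixels are square), "cx", "cy" (the principal point, pixels), "dist_coeffs" ([k1, k2, p1, p2, k3] as OpenCV has them; the pictures are not rectified), "rvec" (rotation vector, rad) and "tvec" (3), from world to camera coordinates, as OpenCV has them. Camera axes: x right, y down, z forward; pixel columns grow to the right and rows downward; lengths in mm; the calibration is good to about 2 mm. A picture is of the moment at which its call begins.
- r.sign_off(): hands the job in; it is judged then, once.
Trained networks look in a picture, given as the dict that the camera call returned (one of the last four; its "shot" number tells which), for a name from the list of things; names that differ only in an ending like _2 or _b are one class to them, and where a whole thing is asked for, a point or a joint stands for the part that bears it (a point fixed in the world has none). Each returns a list of dicts, best first, with "score" (0 to 1); they miss things now and then, are a little off and sometimes report something else, mostly with a low value. They report only what shows in the picture. A call takes as long as a camera call. They do not tell look-alikes from the thing itself.
- r.boxes_of(picture, thing): "xyz" ([x, y, z] in mm, in the coordinates of the camera as it stood for that picture, good to about 4 mm: the middle of the surface that is visible of it).
- r.cut_out(picture, thing): "pixels" (480x640 bool, what is visible of it).
The state is a dict: "t": time; "qpos": joint angles; "joint_vel": joint speeds; "joint_torque": joint torques, N m; "position": TCP position; "ee_rot": TCP orientation; "wrist_force": force on the tool from outside, world axes, zero at the start; "ft_torque": the same for the moment, N m; "opening": finger opening in mm; "grasp_force": force on a finger pad.
Only numpy, scipy, OpenCV 4.12 (cv2) and the standard library are available. Lean on these libraries where they do the work, as an engineer would, in place of code of your own. Each camera call takes 0.05 s, during which the arm holds its last target. There are 200 camera calls.

## Working session

There is one attempt and no reset: what is moved stays moved. The work goes in short steps, Python scripts to look and compute and a tool call to move; the robot and the scene stay as the last step left them, time stands still between calls to the robot, and variables do not carry over. Pictures are saved under pics/ and viewed, at most 14 in all, crops included, and the job is handed in when it is done.

Besides the shell and the picture viewer there is one more tool, called after "Emit:" in YAML: its name, and indented under it one key for each argument. play_rows: Moves the arm, as the interface text tells. Its arguments: {"type":"object","properties":{"series":{"type":"array"},"newtons":{"type":"number"}},"required":["series"]}

```bash
mkdir -p pics; cat > h.py <<'E'
import numpy as np, cv2
from scipy.spatial.transform import Rotation as R
from plant import r
def K(p):
    f=240/np.tan(np.radians(p["vfov"])/2); return np.array([[f,0,p["cx"]],[0,f,p["cy"]],[0,0,1]])
def c2w(p,X):
    M=cv2.Rodrigues(np.array(p["rvec"],float))[0]; return (np.atleast_2d(X)-np.array(p["tvec"]).ravel())@M
def px2w(p,uv,d=None):
    uv=np.atleast_2d(np.array(uv,float))
    if d is None: d=np.array([p["depth"][int(v),int(u)] for u,v in uv])
    n=cv2.undistortPoints(uv[:,None],K(p),np.array(p["dist_coeffs"],float))[:,0]
    return c2w(p,np.c_[n,np.ones(len(n))]*np.asarray(d)[:,None])
def cloud(p,m):
    v,u=np.nonzero(m&(p["depth"]>0)); return px2w(p,np.c_[u,v],p["depth"][v,u])
def w2px(p,X): return cv2.projectPoints(np.array(X,float).reshape(-1,1,3),np.array(p["rvec"],float),np.array(p["tvec"],float),K(p),np.array(p["dist_coeffs"],float))[0][:,0]
def save(p,n): cv2.imwrite(f"pics/{n}.png",p["color"][:,:,::-1])
E
python3 - <<'E'
from h import *
np.set_printoptions(precision=1,suppress=True)
print(r.sense())
for c in ["scene","side"]:
    p=r.camera(c); save(p,c+"0")
    for t in ["puck0","mug","tin","puck_return","lever_end","lid"]:
        for b in r.boxes_of(p,t):
            X=c2w(p,b["xyz"])[0]; print(c,t,round(b["score"],2),X,w2px(p,X)[0])
E
```

```text
{'t': 0.0, 'qpos': array([-0.1,  0.4,  0. ,  1.6, -0. ,  1.1, -0.1]), 'joint_vel': array([-0., -0., -0.,  0.,  0., -0., -0.]), 'joint_torque': array([  0. , -66.8,   1. , -31.4,  -0.1,   0. ,   0. ]), 'position': array([624.5,  -0.1, 225.9]), 'ee_rot': array([-3.1,  0. ,  1.6]), 'wrist_force': array([ 0.1, -0.5,  0.5]), 'ft_torque': array([-0., -0.,  0.]), 'grasp_force': 0.0, 'opening': 91.95460715339532}
scene puck0 0.9 [ 434.3 -380.6   22.7] [203.1 250.4]
scene puck0 0.89 [ 542.1 -317.2   19.2] [212.9 285.8]
scene puck0 0.88 [ 309.3 -193.5   20.7] [285.4 228.9]
scene puck0 0.79 [ 435.9 -171.5   22.8] [281.8 263. ]
scene puck0 0.79 [ 659.4 -333.4   22.1] [189.6 321.2]
scene puck0 0.77 [ 462.9 -283.8   18.2] [235.8 265.2]
scene puck0 0.75 [ 530.  -410.6   15.2] [179.2 277.4]
scene puck0 0.73 [ 569.  -101.6   19. ] [297.2 308.7]
scene puck0 0.67 [ 563.8 -195.5   16.8] [258.9 301.3]
scene mug 0.67 [ 719.4 -193.9   52.8] [238.9 344.9]
scene mug 0.58 [ 461.3 -282.4   19.6] [236.5 264.4]
scene tin 0.97 [742.5 -83.2  90.7] [286.2 352.3]
scene tin 0.73 [ 461.7 -283.8   18.7] [235.9 264.7]
s
[... 288 characters left out ...]
 -415.9   19.6] [350.1 451.4]
side puck0 0.89 [ 455.6 -287.    17. ] [305.1 395.6]
side puck0 0.82 [ 423.2 -177.7   20.9] [284.7 350.7]
side puck0 0.82 [ 303.8 -199.2   24.7] [230.8 365.6]
side puck0 0.76 [ 560.1 -203.5   19.8] [347.6 353. ]
side puck0 0.7 [ 654.9 -343.5   20.2] [405.  406.4]
side puck0 0.69 [511.1  79.7 133.7] [307.8 227.5]
side puck0 0.55 [ 422.8 -388.5   19. ] [294.6 445.5]
side puck0 0.38 [415.1 233.6 291.1] [256.8 139.5]
side mug 0.72 [ 709.8 -185.    53. ] [413.4 328.7]
side tin 0.68 [513.2  77.2 137.2] [308.7 227.1]
side tin 0.65 [ 713.  -104.8   97.2] [408.  287.6]
side puck_return 0.87 [492.3 104.3  73.8] [300.2 237.6]
side lid 0.89 [410.5 234.6 293.7] [254.7 138.6]
```

View pics/scene0.png

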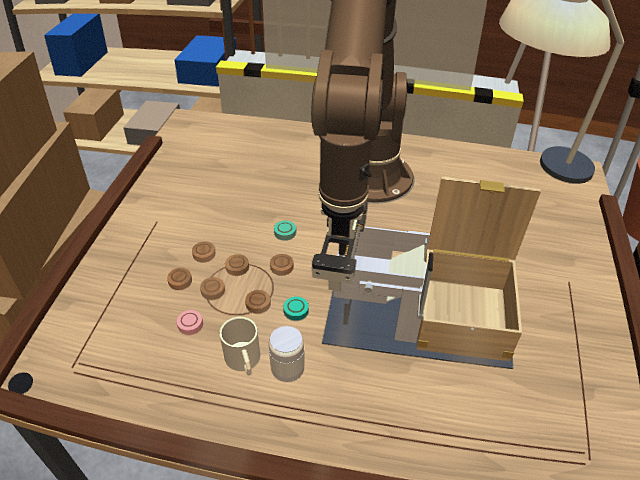

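View pics/side0.png

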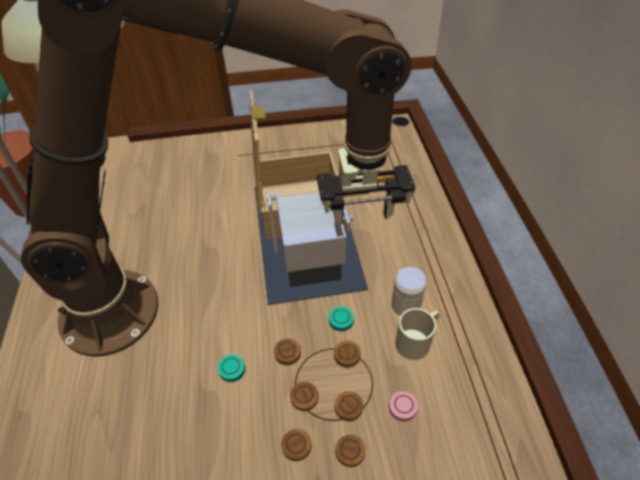

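The scene picture shows nine puck-like things. Six are plain wood, at about (203,250), (237,264), (282,264), (179,278), (213,287) and (258,300). The look-alikes are turquoise at (285,229) and (296,308), and pink at (189,321). The mug is at (240,343) and the tin at (286,353). The bucket is at (375,275), and the case is at (470,300) with its lid open. The side view agrees. Next I measure them precisely.

```bash
python3 - <<'E'
from h import *
np.set_printoptions(precision=1,suppress=True)
P={}
for c in ["scene","side"]:
    p=r.camera(c);P[c]=p
    for b in r.cut_out(p,"puck0"):
        m=b["pixels"]; X=cloud(p,m); X=X[(X[:,2]>12)&(X[:,2]<30)]
        if len(X)<40: continue
        (cx,cy),rad=cv2.minEnclosingCircle(X[:,:2].astype(np.float32))
        print(c,round(b["score"],2),len(X),"circ",np.array([cx,cy,rad]),"mean",X.mean(0),"col",p["color"][m].mean(0))
p=P["scene"]
for n,uv in dict(frontR=(323,343),frontL=(512,366)).items():
    # ray-plane z=6
    a=px2w(p,[uv],[500.])[0];b=px2w(p,[uv],[1000.])[0]; t=(6-a[2])/(b[2]-a[2]); print(n,a+t*(b-a))
for c,p in P.items():
    X=cloud(p,np.ones((480,640),bool)); 
    q=X[(X[:,2]>103)&(X[:,2]<116)&(X[:,1]>60)&(X[:,1]<400)&(X[:,0]>300)&(X[:,0]<720)]
    rect=cv2.minAreaRect(q[:,:2].astype(np.float32)); print(c,len(q),rect)
    for n in ["mug","tin"]:
        for b in r.cut_out(p,n)[:2]:
            Y=cloud(p,b["pixels"]); Y=Y[Y[:,2]>30]; 
            if len(Y): print(c,n,b["score"],Y.mean(0),Y.min(0),Y.max(0))
E
python3 - <<'E'
import cv2,numpy as np
i=cv2.imread('pics/scene0.png'); j=i[170:400,150:550]
cv2.imwrite('pics/crop0.png',cv2.resize(j,None,fx=2,fy=2,interpolation=cv2.INTER_CUBIC))
E
```

```text
scene 0.96 420 circ [ 562.6 -105.3   31.4] mean [ 564.8 -105.5   19.3] col [ 56.9 163.1 136.3]
scene 0.94 351 circ [ 530.4 -410.4   32. ] mean [ 532.2 -410.2   19. ] col [140.  100.5  67.7]
scene 0.89 374 circ [ 544.4 -317.6   32.3] mean [ 545.5 -318.5   18.9] col [146.1 108.6  76.2]
scene 0.85 317 circ [ 429.7 -386.1   32.2] mean [ 429.9 -383.8   19.1] col [146.3 107.8  74.2]
scene 0.83 354 circ [ 429.  -173.7   32.6] mean [ 432.  -173.4   19.2] col [141.6 104.3  71.7]
scene 0.8 357 circ [ 454.6 -284.8   32.9] mean [ 457.  -284.2   18.9] col [141.6 104.5  71.9]
scene 0.8 428 circ [ 560.9 -199.1   32.3] mean [ 562.8 -199.3   18.9] col [143.2 105.9  73.8]
scene 0.75 434 circ [ 654.1 -335.9   32.1] mean [ 656.6 -335.9   19.3] col [202.7 141.2 139.3]
scene 0.54 294 circ [ 303.1 -197.6   32.9] mean [ 306.7 -196.3   19.2] col [ 86.2 159.1 131.2]
side 0.95 720 circ [ 425.5 -383.8   30.4] mean [ 425.2 -386.1   20.4] col [117.2  81.   50.8]
side 0.95 553 circ [ 560.1 -200.7   31.2] mean [ 558.8 -202.7   20.3] col [117.8  82.2  52.1]
side 0.92 641 circ [ 452.5 -285.2   30.9] mean [ 452.6 -286
[... 502 characters left out ...]
5]
side 0.63 592 circ [ 302.4 -198.3   31.3] mean [ 302.9 -199.7   20.5] col [ 52.3 153.1 127. ]
frontR [643.6 -25.7   6. ]
frontL [626.3 397.4   6. ]
scene 1685 ((509.2536315917969, 225.48703002929688), (225.01756286621094, 330.762451171875), 0.9695034027099609)
scene mug 0.96 [ 716.  -192.1   64.8] [ 668.5 -234.1   30.1] [ 776.1 -151.5   94.7]
scene tin 0.8 [737.6 -84.7  88.7] [ 691.8 -123.9   30.1] [761.4 -52.1 115.3]
side 1169 ((506.2677001953125, 224.69879150390625), (224.8826446533203, 333.19781494140625), 1.6763277053833008)
side mug 0.93 [ 711.9 -194.5   64.8] [ 669.2 -236.5   30. ] [ 773.7 -154.    93.9]
side tin 0.98 [ 716.1 -102.3   91.1] [ 686.2 -126.    30.9] [755.6 -55.3 115.6]
```

View pics/crop0.png

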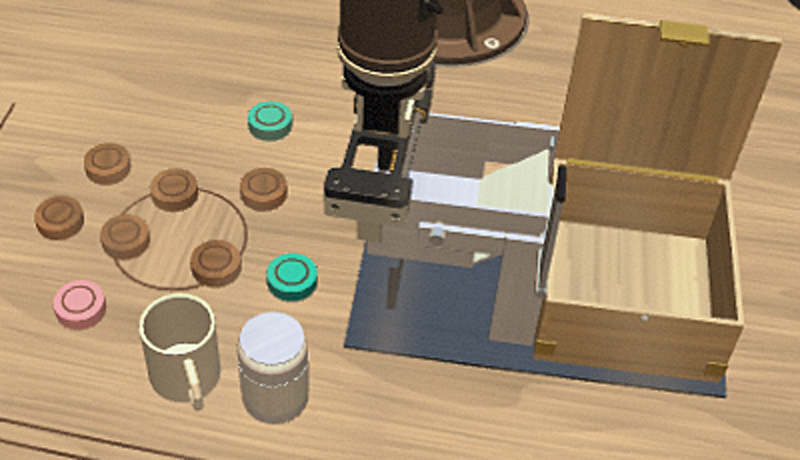

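The crop confirms six wooden pucks against two turquoise and one pink; I'll take only the wooden ones. The return's yaw is about 0.04, with its origin near (511,167). First I turn the tool to close along y and go above the puck at (560,-200).

Emit:
play_rows:
  series:
    - {"x": -200,"y": -65,"z": 100,"rz": 0.785,"gripper": 0.17}
    - {"x": -200,"y": -65,"z": 100,"rz": 0.785,"gripper": 0.17}
    - {"x": -200,"y": -65,"z": 100,"rz": 0.785,"gripper": 0.17}
    - {"x": -200,"y": -65,"z": 100,"rz": 0.785,"gripper": 0.17}
    - {"x": -200,"y": -65,"z": 100,"rz": 0.785,"gripper": 0.17}
    - {"x": -200,"y": -65,"z": 100,"rz": 0.785,"gripper": 0.17}
    - {"x": -200,"y": -65,"z": 100,"rz": 0.785,"gripper": 0.17}
    - {"x": -200,"y": -65,"z": 100,"rz": 0.785,"gripper": 0.17}

```text
invalid input at $.series[0]: expected keys gripper, x, y, z, rx, ry, rz
```

Emit:
play_rows:
  series:
    - {"rz": 0.785}
    - {"rz": 0.785}
    - {"rz": 0.785}
    - {"rz": 0.785}
    - {"rz": 0.785}
    - {"rz": 0.785}
    - {"rz": 0.785}
    - {"rz": 0.785}

```text
invalid input at $.series[0]: expected keys gripper, x, y, z, rx, ry, rz
```

```bash
cat >> h.py <<'E'
def pucks(cams=("scene","side")):
    """wooden pucks: averaged top-face centres in world mm"""
    L=[]
    for c in cams:
        p=r.camera(c)
        for b in r.cut_out(p,"puck0"):
            m=b["pixels"]; col=p["color"][m].mean(0); X=cloud(p,m)
            if len(X)<40 or not (col[0]>col[1]+20 and col[1]>col[2]+20): continue
            z=np.median(X[:,2]); Y=X[abs(X[:,2]-z)<7]
            (x,y),rad=cv2.minEnclosingCircle(Y[:,:2].astype(np.float32))
            L.append((c,round(b["score"],2),np.round([x,y,z,rad],1)))
    return L
def st():
    s=r.sense(); print("t",round(s["t"],2),np.round(s["position"],1),np.round(s["ee_rot"],3),"open",round(s["opening"],1),"grip",round(s["grasp_force"],1),"F",np.round(s["wrist_force"],1)); print("q",np.round(s["qpos"],2))
E
python3 - <<'E'
from h import *
st()
for l in pucks(): print(*l)
P=[r.camera("scene"),r.camera("side")]
from scipy.optimize import least_squares
for p in P:
    X=cloud(p,np.ones((480,640),bool))
    for lo,hi in((106,114),):
        q=X[(X[:,2]>lo)&(X[:,2]<hi)&(X[:,1]>160)&(X[:,1]<410)&(X[:,0]>360)&(X[:,0]<640)][:,:2]
        def f(v):
            c,s=np.cos(v[2]),np.sin(v[2]); d=q-v[:2]; l=np.c_[c*d[:,0]+s*d[:,1],-s*d[:,0]+c*d[:,1]-117]
            a=abs(l)-[105,102]; sd=np.where((a>0).all(1),np.hypot(*a.T),a.max(1)); return sd
        o=least_squares(f,[511,167,.04],loss="soft_l1",f_scale=3); print(o.x,len(q),np.median(abs(f(o.x))))
E
```

```text
t 1.1 [625.   -0.  226.7] [3.142 0.    1.571] open 92.0 grip 0.0 F [0.6 0.6 0. ]
q [-0.1   0.43  0.02  1.57 -0.01  1.13 -0.08]
scene 0.94 [ 531.  -412.    18.5   31.4]
scene 0.86 [ 541.5 -319.9   18.2   32.6]
scene 0.79 [ 428.2 -385.3   18.6   32.2]
scene 0.66 [ 454.3 -284.7   18.5   32.3]
scene 0.57 [ 429.8 -175.6   18.    32.3]
scene 0.55 [ 560.3 -199.5   18.5   31.5]
side 0.91 [ 541.4 -320.3   20.3   30.3]
side 0.82 [ 427.5 -175.4   20.1   31.4]
side 0.82 [ 559.3 -201.4   19.9   30.9]
side 0.68 [ 453.1 -285.    20.1   30.7]
side 0.68 [ 528.3 -411.6   20.3   30.2]
side 0.56 [ 425.8 -384.9   20.3   30.2]
[5.12960747e+02 1.65223485e+02 3.23232308e-02] 974 2.040025953544294
[5.12081952e+02 1.65444681e+02 2.79648651e-02] 294 1.882886700260542
```

Emit:
play_rows:
  series:
    - {"gripper": 0.17,"x": -200,"y": -65,"z": 100,"rx": 0,"ry": 0,"rz": 0.785}
    - {"gripper": 0.17,"x": -200,"y": -65,"z": 100,"rx": 0,"ry": 0,"rz": 0.785}
    - {"gripper": 0.17,"x": -200,"y": -65,"z": 100,"rx": 0,"ry": 0,"rz": 0.785}
    - {"gripper": 0.17,"x": -200,"y": -65,"z": 100,"rx": 0,"ry": 0,"rz": 0.785}
    - {"gripper": 0.17,"x": -200,"y": -65,"z": 100,"rx": 0,"ry": 0,"rz": 0.785}
    - {"gripper": 0.17,"x": -200,"y": -65,"z": 100,"rx": 0,"ry": 0,"rz": 0.785}
    - {"gripper": 0.17,"x": -200,"y": -65,"z": 100,"rx": 0,"ry": 0,"rz": 0.785}
    - {"gripper": 0.17,"x": -200,"y": -65,"z": 100,"rx": 0,"ry": 0,"rz": 0.785}

```text
t: 2.07
position: [558.8, -201.9, 126.0]
ee_rot: [-3.141, 0.001, 0.78]
wrist_force: [0.4, 0.6, -0.1]
opening: 76.1
grasp_force: 0.0
```

Emit:
play_rows:
  series:
    - {"gripper": 0.17,"x": 0,"y": 0,"z": 0,"rx": 0,"ry": 0,"rz": 0.785}
    - {"gripper": 0.17,"x": 0,"y": 0,"z": 0,"rx": 0,"ry": 0,"rz": 0.785}
    - {"gripper": 0.17,"x": 0,"y": 0,"z": 0,"rx": 0,"ry": 0,"rz": 0.785}
    - {"gripper": 0.17,"x": 0,"y": 0,"z": 0,"rx": 0,"ry": 0,"rz": 0.785}
    - {"gripper": 0.17,"x": 0,"y": 0,"z": 0,"rx": 0,"ry": 0,"rz": 0.785}
    - {"gripper": 0.17,"x": 0,"y": 0,"z": 0,"rx": 0,"ry": 0,"rz": 0.785}
    - {"gripper": 0.17,"x": 0,"y": 0,"z": 0,"rx": 0,"ry": 0,"rz": 0.785}
    - {"gripper": 0.17,"x": 0,"y": 0,"z": 0,"rx": 0,"ry": 0,"rz": 0.785}

```text
t: 2.73
position: [561.0, -198.4, 127.1]
ee_rot: [-3.141, -0.001, 0.003]
wrist_force: [0.7, -0.4, -0.5]
opening: 76.2
grasp_force: 0.0
```

```bash
python3 - <<'E'
from h import *
st()
for l in pucks(): print(*l)
E
```

```text
t 2.73 [ 561.  -198.4  127.1] [-3.141e+00 -1.000e-03  3.000e-03] open 76.2 grip 0.0 F [ 0.7 -0.4 -0.5]
q [-0.06  0.51  0.44  1.79 -0.27  0.9  -1.06]
scene 0.81 [ 558.4 -201.2   18.8   33.2]
scene 0.76 [ 542.3 -318.2   18.4   32.1]
scene 0.75 [ 454.9 -285.1   18.    31.3]
scene 0.64 [ 437.9 -161.7   17.8   25.5]
scene 0.64 [ 530.9 -411.6   18.6   32.2]
scene 0.52 [ 426.2 -384.5   18.3   31.9]
side 0.88 [ 528.9 -412.4   20.4   30. ]
side 0.8 [ 453.2 -285.2   20.4   30.9]
side 0.67 [ 425.1 -385.    20.2   29.6]
side 0.64 [ 559.5 -201.9   19.8   30.5]
side 0.62 [ 428.5 -174.8   20.    31.2]
side 0.62 [ 541.4 -319.4   20.2   30.7]
```

Emit:
play_rows:
  newtons: 25
  series:
    - {"gripper": 0.17,"x": 0,"y": 1,"z": 122,"rx": 0,"ry": 0,"rz": 0}
    - {"gripper": 0.17,"x": 0,"y": 1,"z": 122,"rx": 0,"ry": 0,"rz": 0}
    - {"gripper": 0.17,"x": 0,"y": 1,"z": 122,"rx": 0,"ry": 0,"rz": 0}
    - {"gripper": 0.17,"x": 0,"y": 1,"z": 122,"rx": 0,"ry": 0,"rz": 0}
    - {"gripper": 0.6,"x": 0,"y": 1,"z": 122,"rx": 0,"ry": 0,"rz": 0}
    - {"gripper": 0.6,"x": 0,"y": 1,"z": 122,"rx": 0,"ry": 0,"rz": 0}
    - {"gripper": 0.6,"x": 0,"y": 1,"z": 122,"rx": 0,"ry": 0,"rz": 0}
    - {"gripper": 0.6,"x": 0,"y": 1,"z": 122,"rx": 0,"ry": 0,"rz": 0}

```text
t: 3.6
position: [560.2, -201.0, 5.2]
ee_rot: [3.142, -0.001, 0.001]
wrist_force: [0.4, 0.5, -0.5]
opening: 59.6
grasp_force: 25.0
```

Emit:
play_rows:
  series:
    - {"gripper": 0.6,"x": 0,"y": 0,"z": -220,"rx": 0,"ry": 0,"rz": 0}
    - {"gripper": 0.6,"x": 0,"y": 0,"z": -220,"rx": 0,"ry": 0,"rz": 0}
    - {"gripper": 0.6,"x": 0,"y": 0,"z": -220,"rx": 0,"ry": 0,"rz": 0}
    - {"gripper": 0.6,"x": 0,"y": 0,"z": -220,"rx": 0,"ry": 0,"rz": 0}
    - {"gripper": 0.6,"x": 0,"y": 0,"z": -220,"rx": 0,"ry": 0,"rz": 0}
    - {"gripper": 0.6,"x": 0,"y": 0,"z": -220,"rx": 0,"ry": 0,"rz": 0}
    - {"gripper": 0.6,"x": 0,"y": 0,"z": -220,"rx": 0,"ry": 0,"rz": 0}

```text
t: 4.18
position: [562.0, -201.9, 229.4]
ee_rot: [3.14, -0.008, 0.001]
wrist_force: [0.5, 0.0, -0.8]
opening: 59.2
grasp_force: 25.0
```

Emit:
play_rows:
  series:
    - {"gripper": 0.6,"x": -65,"y": -257,"z": 0,"rx": 0,"ry": 0,"rz": 0}
    - {"gripper": 0.6,"x": -65,"y": -257,"z": 0,"rx": 0,"ry": 0,"rz": 0}
    - {"gripper": 0.6,"x": -65,"y": -257,"z": 0,"rx": 0,"ry": 0,"rz": 0}
    - {"gripper": 0.6,"x": -65,"y": -257,"z": 0,"rx": 0,"ry": 0,"rz": 0}
    - {"gripper": 0.6,"x": -65,"y": -257,"z": 0,"rx": 0,"ry": 0,"rz": 0}
    - {"gripper": 0.6,"x": -65,"y": -257,"z": 0,"rx": 0,"ry": 0,"rz": 0}
    - {"gripper": 0.6,"x": -65,"y": -257,"z": 0,"rx": 0,"ry": 0,"rz": 0}
    - {"gripper": 0.6,"x": -65,"y": -257,"z": 0,"rx": 0,"ry": 0,"rz": 0}

```text
t: 4.85
position: [492.7, 61.2, 223.4]
ee_rot: [-3.14, 0.003, 0.009]
wrist_force: [0.4, -0.3, -0.0]
opening: 59.5
grasp_force: 25.0
```

```bash
python3 - <<'E'
from h import *
st()
for c in ["side","scene"]: save(r.camera(c),"b_"+c)
p=r.camera("wrist");save(p,"b_wrist")
a=cv2.imread("pics/b_side.png")[120:340,180:460];b=cv2.imread("pics/b_scene.png")[180:400,250:530]
cv2.imwrite("pics/b.png",np.hstack([cv2.resize(a,(400,314)),cv2.resize(b,(400,314))]))
E
```

```text
t 4.85 [492.7  61.2 223.4] [-3.14e+00  3.00e-03  9.00e-03] open 59.5 grip 25.0 F [ 0.4 -0.3 -0. ]
q [-0.56  0.23  0.41  1.91 -0.11  1.03 -1.67]
```

View pics/b.png

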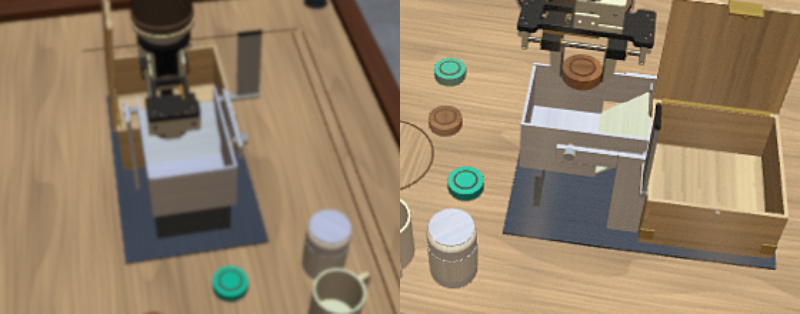

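The held puck is over the open bucket, at about (582,70) in the right half of the picture. Now lower it and release.

Emit:
play_rows:
  series:
    - {"gripper": 0.6,"x": 0,"y": 0,"z": 80,"rx": 0,"ry": 0,"rz": 0}
    - {"gripper": 0.6,"x": 0,"y": 0,"z": 80,"rx": 0,"ry": 0,"rz": 0}
    - {"gripper": 0.6,"x": 0,"y": 0,"z": 80,"rx": 0,"ry": 0,"rz": 0}
    - {"gripper": 0.17,"x": 0,"y": 0,"z": 80,"rx": 0,"ry": 0,"rz": 0}
    - {"gripper": 0.17,"x": 0,"y": 0,"z": 80,"rx": 0,"ry": 0,"rz": 0}
    - {"gripper": 0.17,"x": 0,"y": 0,"z": 80,"rx": 0,"ry": 0,"rz": 0}
    - {"gripper": 0.17,"x": 0,"y": 0,"z": 0,"rx": 0,"ry": 0,"rz": 0}
    - {"gripper": 0.17,"x": 0,"y": 0,"z": 0,"rx": 0,"ry": 0,"rz": 0}

```text
t: 5.67
position: [494.3, 55.2, 226.6]
ee_rot: [3.141, 0.001, -0.0]
wrist_force: [2.0, 0.8, 0.5]
opening: 76.1
grasp_force: 0.0
```

Emit:
play_rows:
  series:
    - {"gripper": 0.17,"x": -67,"y": 230,"z": 0,"rx": 0,"ry": 0,"rz": 0}
    - {"gripper": 0.17,"x": -67,"y": 230,"z": 0,"rx": 0,"ry": 0,"rz": 0}
    - {"gripper": 0.17,"x": -67,"y": 230,"z": 0,"rx": 0,"ry": 0,"rz": 0}
    - {"gripper": 0.17,"x": -67,"y": 230,"z": 0,"rx": 0,"ry": 0,"rz": 0}
    - {"gripper": 0.17,"x": -67,"y": 230,"z": 100,"rx": 0,"ry": 0,"rz": 0}
    - {"gripper": 0.17,"x": -67,"y": 230,"z": 100,"rx": 0,"ry": 0,"rz": 0}
    - {"gripper": 0.17,"x": -67,"y": 230,"z": 100,"rx": 0,"ry": 0,"rz": 0}
    - {"gripper": 0.17,"x": -67,"y": 230,"z": 100,"rx": 0,"ry": 0,"rz": 0}

```text
t: 6.33
position: [424.4, -178.1, 122.2]
ee_rot: [3.141, 0.004, -0.005]
wrist_force: [0.0, -0.4, 0.2]
opening: 76.1
grasp_force: 0.0
```

```bash
python3 - <<'E'
from h import *
st()
for l in pucks(): print(*l)
E
```

```text
t 6.33 [ 424.4 -178.1  122.2] [ 3.141  0.004 -0.005] open 76.1 grip 0.0 F [ 0.  -0.4  0.2]
q [-0.13  0.32  0.52  2.12 -0.23  0.76 -1.05]
scene 0.95 [ 429.7 -173.1   18.5   31.8]
scene 0.88 [ 427.8 -384.3   18.7   31.2]
scene 0.83 [ 544.4 -319.9   18.5   31. ]
scene 0.75 [490.7  53.9 124.2  30.8]
scene 0.64 [ 454.7 -284.4   18.5   33. ]
scene 0.56 [ 529.8 -408.5   18.2   32.3]
side 0.81 [ 428.  -176.8   20.1   29.8]
side 0.73 [ 426.2 -385.3   20.4   30.1]
side 0.72 [ 541.5 -320.4   20.3   30. ]
side 0.65 [ 528.6 -411.8   20.3   30.4]
side 0.63 [ 452.7 -285.1   20.3   30.5]
```

Emit:
play_rows:
  series:
    - {"gripper": 0.17,"x": 0,"y": 1,"z": 120,"rx": 0,"ry": 0,"rz": 0}
    - {"gripper": 0.17,"x": 0,"y": 1,"z": 120,"rx": 0,"ry": 0,"rz": 0}
    - {"gripper": 0.17,"x": 0,"y": 1,"z": 120,"rx": 0,"ry": 0,"rz": 0}
    - {"gripper": 0.17,"x": 0,"y": 1,"z": 120,"rx": 0,"ry": 0,"rz": 0}
    - {"gripper": 0.6,"x": 0,"y": 1,"z": 120,"rx": 0,"ry": 0,"rz": 0}
    - {"gripper": 0.6,"x": 0,"y": 1,"z": 120,"rx": 0,"ry": 0,"rz": 0}
    - {"gripper": 0.6,"x": 0,"y": 1,"z": 120,"rx": 0,"ry": 0,"rz": 0}
    - {"gripper": 0.6,"x": 0,"y": 1,"z": 120,"rx": 0,"ry": 0,"rz": 0}

```text
t: 7.2
position: [429.4, -174.7, 6.2]
ee_rot: [3.141, -0.003, 0.002]
wrist_force: [1.1, 1.6, 5.8]
opening: 59.5
grasp_force: 25.0
```

Emit:
play_rows:
  series:
    - {"gripper": 0.6,"x": 0,"y": 0,"z": -220,"rx": 0,"ry": 0,"rz": 0}
    - {"gripper": 0.6,"x": 0,"y": 0,"z": -220,"rx": 0,"ry": 0,"rz": 0}
    - {"gripper": 0.6,"x": 0,"y": 0,"z": -220,"rx": 0,"ry": 0,"rz": 0}
    - {"gripper": 0.6,"x": 0,"y": 0,"z": -220,"rx": 0,"ry": 0,"rz": 0}
    - {"gripper": 0.6,"x": 0,"y": 0,"z": -220,"rx": 0,"ry": 0,"rz": 0}
    - {"gripper": 0.6,"x": 0,"y": 0,"z": -220,"rx": 0,"ry": 0,"rz": 0}
    - {"gripper": 0.6,"x": 0,"y": 0,"z": -220,"rx": 0,"ry": 0,"rz": 0}

```text
t: 7.78
position: [430.1, -175.6, 229.1]
ee_rot: [3.141, -0.009, 0.001]
wrist_force: [0.2, -0.7, -0.9]
opening: 59.4
grasp_force: 25.0
```

Emit:
play_rows:
  series:
    - {"gripper": 0.6,"x": 112,"y": -231,"z": 0,"rx": 0,"ry": 0,"rz": 0}
    - {"gripper": 0.6,"x": 112,"y": -231,"z": 0,"rx": 0,"ry": 0,"rz": 0}
    - {"gripper": 0.6,"x": 112,"y": -231,"z": 0,"rx": 0,"ry": 0,"rz": 0}
    - {"gripper": 0.6,"x": 112,"y": -231,"z": 0,"rx": 0,"ry": 0,"rz": 0}
    - {"gripper": 0.6,"x": 112,"y": -231,"z": 0,"rx": 0,"ry": 0,"rz": 0}
    - {"gripper": 0.6,"x": 112,"y": -231,"z": 0,"rx": 0,"ry": 0,"rz": 0}
    - {"gripper": 0.6,"x": 112,"y": -231,"z": 0,"rx": 0,"ry": 0,"rz": 0}
    - {"gripper": 0.6,"x": 112,"y": -231,"z": 0,"rx": 0,"ry": 0,"rz": 0}

```text
t: 8.45
position: [539.9, 60.1, 223.5]
ee_rot: [-3.141, 0.001, 0.007]
wrist_force: [0.0, -1.0, -0.6]
opening: 59.2
grasp_force: 25.0
```

Emit:
play_rows:
  series:
    - {"gripper": 0.6,"x": 0,"y": 0,"z": 80,"rx": 0,"ry": 0,"rz": 0}
    - {"gripper": 0.6,"x": 0,"y": 0,"z": 80,"rx": 0,"ry": 0,"rz": 0}
    - {"gripper": 0.6,"x": 0,"y": 0,"z": 80,"rx": 0,"ry": 0,"rz": 0}
    - {"gripper": 0.17,"x": 0,"y": 0,"z": 80,"rx": 0,"ry": 0,"rz": 0}
    - {"gripper": 0.17,"x": 0,"y": 0,"z": 80,"rx": 0,"ry": 0,"rz": 0}
    - {"gripper": 0.17,"x": 0,"y": 0,"z": 80,"rx": 0,"ry": 0,"rz": 0}
    - {"gripper": 0.17,"x": 0,"y": 0,"z": 0,"rx": 0,"ry": 0,"rz": 0}
    - {"gripper": 0.17,"x": 0,"y": 0,"z": 0,"rx": 0,"ry": 0,"rz": 0}

```text
t: 9.12
position: [539.3, 55.4, 226.6]
ee_rot: [3.141, 0.001, -0.0]
wrist_force: [1.0, 0.5, 0.7]
opening: 75.9
grasp_force: 0.0
```

Emit:
play_rows:
  series:
    - {"gripper": 0.17,"x": -60,"y": 250,"z": 0,"rx": 0,"ry": 0,"rz": 0}
    - {"gripper": 0.17,"x": -60,"y": 250,"z": 0,"rx": 0,"ry": 0,"rz": 0}
    - {"gripper": 0.17,"x": -60,"y": 250,"z": 0,"rx": 0,"ry": 0,"rz": 0}
    - {"gripper": 0.17,"x": -60,"y": 250,"z": 0,"rx": 0,"ry": 0,"rz": 0}
    - {"gripper": 0.17,"x": -60,"y": 250,"z": 0,"rx": 0,"ry": 0,"rz": 0}
    - {"gripper": 0.17,"x": -60,"y": 250,"z": 0,"rx": 0,"ry": 0,"rz": 0}
    - {"gripper": 0.17,"x": -60,"y": 250,"z": 0,"rx": 0,"ry": 0,"rz": 0}
    - {"gripper": 0.17,"x": -60,"y": 250,"z": 0,"rx": 0,"ry": 0,"rz": 0}

```text
t: 9.78
position: [479.2, -198.5, 227.0]
ee_rot: [3.14, -0.004, -0.006]
wrist_force: [0.3, 0.3, 0.0]
opening: 76.5
grasp_force: 0.0
```

```bash
python3 - <<'E'
from h import *
st()
for l in pucks(): print(*l)
E
```

```text
t 9.78 [ 479.2 -198.5  227. ] [ 3.14  -0.004 -0.006] open 76.5 grip 0.0 F [0.3 0.3 0. ]
q [-0.17  0.28  0.58  1.87 -0.17  1.04 -1.1 ]
scene 0.93 [ 543.4 -319.4   18.1   31.5]
scene 0.92 [ 529.6 -411.2   18.5   31.8]
scene 0.9 [ 454.9 -283.7   18.4   32. ]
scene 0.76 [492.4  54.6 124.   30.7]
scene 0.65 [ 429.  -386.2   18.9   32.8]
scene 0.58 [526.2  55.1 145.8  18.9]
side 0.94 [ 541.5 -320.6   20.2   30. ]
side 0.75 [ 425.4 -384.9   20.3   30.1]
side 0.68 [ 452.5 -285.9   20.1   29.9]
side 0.57 [ 528.8 -411.7   20.5   30.2]
```

Emit:
play_rows:
  series:
    - {"gripper": 0.17,"x": -26,"y": 91,"z": 80,"rx": 0,"ry": 0,"rz": 0}
    - {"gripper": 0.17,"x": -26,"y": 91,"z": 80,"rx": 0,"ry": 0,"rz": 0}
    - {"gripper": 0.17,"x": -26,"y": 91,"z": 100,"rx": 0,"ry": 0,"rz": 0}
    - {"gripper": 0.17,"x": -26,"y": 91,"z": 218,"rx": 0,"ry": 0,"rz": 0}
    - {"gripper": 0.17,"x": -26,"y": 91,"z": 218,"rx": 0,"ry": 0,"rz": 0}
    - {"gripper": 0.17,"x": -26,"y": 91,"z": 218,"rx": 0,"ry": 0,"rz": 0}
    - {"gripper": 0.17,"x": -26,"y": 91,"z": 218,"rx": 0,"ry": 0,"rz": 0}
    - {"gripper": 0.17,"x": -26,"y": 91,"z": 218,"rx": 0,"ry": 0,"rz": 0}

```text
t: 10.65
position: [453.1, -283.3, 5.2]
ee_rot: [-3.139, 0.004, 0.002]
wrist_force: [-0.0, -0.8, 0.7]
opening: 76.2
grasp_force: 0.0
```

Emit:
play_rows:
  series:
    - {"gripper": 0.6,"x": 0,"y": 0,"z": 0,"rx": 0,"ry": 0,"rz": 0}
    - {"gripper": 0.6,"x": 0,"y": 0,"z": 0,"rx": 0,"ry": 0,"rz": 0}
    - {"gripper": 0.6,"x": 0,"y": 0,"z": 0,"rx": 0,"ry": 0,"rz": 0}
    - {"gripper": 0.6,"x": 0,"y": 0,"z": -200,"rx": 0,"ry": 0,"rz": 0}
    - {"gripper": 0.6,"x": 0,"y": 0,"z": -200,"rx": 0,"ry": 0,"rz": 0}
    - {"gripper": 0.6,"x": 0,"y": 0,"z": -200,"rx": 0,"ry": 0,"rz": 0}
    - {"gripper": 0.6,"x": 0,"y": 0,"z": -200,"rx": 0,"ry": 0,"rz": 0}
    - {"gripper": 0.6,"x": 0,"y": 0,"z": -200,"rx": 0,"ry": 0,"rz": 0}

```text
t: 11.32
position: [454.5, -285.6, 211.7]
ee_rot: [3.14, -0.005, 0.0]
wrist_force: [1.3, -0.4, -0.9]
opening: 59.0
grasp_force: 25.0
```

Emit:
play_rows:
  series:
    - {"gripper": 0.6,"x": 56,"y": -310,"z": -20,"rx": 0,"ry": 0,"rz": 0}
    - {"gripper": 0.6,"x": 56,"y": -310,"z": -20,"rx": 0,"ry": 0,"rz": 0}
    - {"gripper": 0.6,"x": 56,"y": -310,"z": -20,"rx": 0,"ry": 0,"rz": 0}
    - {"gripper": 0.6,"x": 56,"y": -310,"z": -20,"rx": 0,"ry": 0,"rz": 0}
    - {"gripper": 0.6,"x": 56,"y": -310,"z": -20,"rx": 0,"ry": 0,"rz": 0}
    - {"gripper": 0.6,"x": 56,"y": -310,"z": -20,"rx": 0,"ry": 0,"rz": 0}
    - {"gripper": 0.6,"x": 56,"y": -310,"z": -20,"rx": 0,"ry": 0,"rz": 0}
    - {"gripper": 0.6,"x": 56,"y": -310,"z": -20,"rx": 0,"ry": 0,"rz": 0}

```text
t: 11.98
position: [510.4, 30.4, 228.8]
ee_rot: [-3.139, -0.003, 0.005]
wrist_force: [-0.0, 0.3, -0.8]
opening: 59.3
grasp_force: 25.0
```

Emit:
play_rows:
  series:
    - {"gripper": 0.6,"x": 5,"y": -35,"z": 0,"rx": 0,"ry": 0,"rz": 0}
    - {"gripper": 0.6,"x": 5,"y": -35,"z": 65,"rx": 0,"ry": 0,"rz": 0}
    - {"gripper": 0.6,"x": 5,"y": -35,"z": 65,"rx": 0,"ry": 0,"rz": 0}
    - {"gripper": 0.17,"x": 5,"y": -35,"z": 65,"rx": 0,"ry": 0,"rz": 0}
    - {"gripper": 0.17,"x": 5,"y": -35,"z": 65,"rx": 0,"ry": 0,"rz": 0}
    - {"gripper": 0.17,"x": 5,"y": -35,"z": 65,"rx": 0,"ry": 0,"rz": 0}
    - {"gripper": 0.17,"x": 5,"y": -35,"z": 0,"rx": 0,"ry": 0,"rz": 0}
    - {"gripper": 0.17,"x": 5,"y": -35,"z": 0,"rx": 0,"ry": 0,"rz": 0}

```text
t: 12.65
position: [515.9, 59.0, 231.0]
ee_rot: [-3.141, -0.003, -0.001]
wrist_force: [1.6, 0.1, 0.2]
opening: 76.1
grasp_force: 0.0
```

Emit:
play_rows:
  series:
    - {"gripper": 0.17,"x": 20,"y": 310,"z": 0,"rx": 0,"ry": 0,"rz": 0}
    - {"gripper": 0.17,"x": 20,"y": 310,"z": 0,"rx": 0,"ry": 0,"rz": 0}
    - {"gripper": 0.17,"x": 20,"y": 310,"z": 0,"rx": 0,"ry": 0,"rz": 0}
    - {"gripper": 0.17,"x": 20,"y": 310,"z": 0,"rx": 0,"ry": 0,"rz": 0}
    - {"gripper": 0.17,"x": 20,"y": 310,"z": 0,"rx": 0,"ry": 0,"rz": 0}
    - {"gripper": 0.17,"x": 20,"y": 310,"z": 0,"rx": 0,"ry": 0,"rz": 0}
    - {"gripper": 0.17,"x": 20,"y": 310,"z": 0,"rx": 0,"ry": 0,"rz": 0}
    - {"gripper": 0.17,"x": 20,"y": 310,"z": 0,"rx": 0,"ry": 0,"rz": 0}

```text
t: 13.32
position: [534.3, -257.4, 230.0]
ee_rot: [3.137, -0.004, -0.006]
wrist_force: [-0.5, 0.9, 0.2]
opening: 76.4
grasp_force: 0.0
```

```bash
python3 - <<'E'
from h import *
st()
for l in pucks(): print(*l)
E
```

```text
t 13.32 [ 534.3 -257.4  230. ] [ 3.137 -0.004 -0.006] open 76.4 grip 0.0 F [-0.5  0.9  0.2]
q [-0.06  0.41  0.58  1.69 -0.25  1.11 -0.98]
scene 0.96 [ 426.4 -383.    18.2   33.4]
scene 0.86 [ 530.4 -411.5   18.4   30.5]
scene 0.59 [ 542.6 -320.3   18.1   32.2]
side 0.77 [ 541.4 -320.4   20.1   29.7]
side 0.72 [ 529.6 -412.4   20.5   30.1]
side 0.71 [506.6  60.5 160.   28.7]
side 0.7 [ 425.7 -384.5   20.4   30.1]
```

Emit:
play_rows:
  series:
    - {"gripper": 0.22,"x": 7,"y": 70,"z": 80,"rx": 0,"ry": 0,"rz": 0}
    - {"gripper": 0.22,"x": 7,"y": 70,"z": 80,"rx": 0,"ry": 0,"rz": 0}
    - {"gripper": 0.22,"x": 7,"y": 70,"z": 100,"rx": 0,"ry": 0,"rz": 0}
    - {"gripper": 0.22,"x": 7,"y": 70,"z": 221,"rx": 0,"ry": 0,"rz": 0}
    - {"gripper": 0.22,"x": 7,"y": 70,"z": 221,"rx": 0,"ry": 0,"rz": 0}
    - {"gripper": 0.22,"x": 7,"y": 70,"z": 221,"rx": 0,"ry": 0,"rz": 0}
    - {"gripper": 0.22,"x": 7,"y": 70,"z": 221,"rx": 0,"ry": 0,"rz": 0}
    - {"gripper": 0.22,"x": 7,"y": 70,"z": 221,"rx": 0,"ry": 0,"rz": 0}

```text
t: 14.18
position: [543.0, -318.0, 5.3]
ee_rot: [-3.14, 0.0, 0.003]
wrist_force: [-0.6, -0.3, 0.2]
opening: 71.5
grasp_force: 0.0
```

Emit:
play_rows:
  series:
    - {"gripper": 0.6,"x": 0,"y": 0,"z": 0,"rx": 0,"ry": 0,"rz": 0}
    - {"gripper": 0.6,"x": 0,"y": 0,"z": 0,"rx": 0,"ry": 0,"rz": 0}
    - {"gripper": 0.6,"x": 0,"y": 0,"z": 0,"rx": 0,"ry": 0,"rz": 0}
    - {"gripper": 0.6,"x": 0,"y": 0,"z": -200,"rx": 0,"ry": 0,"rz": 0}
    - {"gripper": 0.6,"x": 0,"y": 0,"z": -200,"rx": 0,"ry": 0,"rz": 0}
    - {"gripper": 0.6,"x": 0,"y": 0,"z": -200,"rx": 0,"ry": 0,"rz": 0}
    - {"gripper": 0.6,"x": 0,"y": 0,"z": -200,"rx": 0,"ry": 0,"rz": 0}
    - {"gripper": 0.6,"x": 0,"y": 0,"z": -200,"rx": 0,"ry": 0,"rz": 0}

```text
t: 14.85
position: [542.4, -320.2, 209.9]
ee_rot: [3.14, -0.003, 0.001]
wrist_force: [1.4, 0.3, -0.8]
opening: 59.2
grasp_force: 25.0
```

Emit:
play_rows:
  series:
    - {"gripper": 0.6,"x": -2,"y": -325,"z": -21,"rx": 0,"ry": 0,"rz": 0}
    - {"gripper": 0.6,"x": -2,"y": -325,"z": -21,"rx": 0,"ry": 0,"rz": 0}
    - {"gripper": 0.6,"x": -2,"y": -325,"z": -21,"rx": 0,"ry": 0,"rz": 0}
    - {"gripper": 0.6,"x": -2,"y": -325,"z": -21,"rx": 0,"ry": 0,"rz": 0}
    - {"gripper": 0.6,"x": -2,"y": -325,"z": -21,"rx": 0,"ry": 0,"rz": 0}
    - {"gripper": 0.6,"x": -2,"y": -325,"z": -21,"rx": 0,"ry": 0,"rz": 0}
    - {"gripper": 0.6,"x": -2,"y": -325,"z": -21,"rx": 0,"ry": 0,"rz": 0}
    - {"gripper": 0.6,"x": -2,"y": -325,"z": -21,"rx": 0,"ry": 0,"rz": 0}

```text
t: 15.52
position: [539.3, 8.7, 227.6]
ee_rot: [-3.14, -0.001, 0.003]
wrist_force: [0.9, 0.3, -0.8]
opening: 59.4
grasp_force: 25.0
```

Emit:
play_rows:
  series:
    - {"gripper": 0.6,"x": 0,"y": -57,"z": 0,"rx": 0,"ry": 0,"rz": 0}
    - {"gripper": 0.6,"x": 0,"y": -57,"z": 0,"rx": 0,"ry": 0,"rz": 0}
    - {"gripper": 0.6,"x": 0,"y": -57,"z": 52,"rx": 0,"ry": 0,"rz": 0}
    - {"gripper": 0.6,"x": 0,"y": -57,"z": 52,"rx": 0,"ry": 0,"rz": 0}
    - {"gripper": 0.17,"x": 0,"y": -57,"z": 52,"rx": 0,"ry": 0,"rz": 0}
    - {"gripper": 0.17,"x": 0,"y": -57,"z": 52,"rx": 0,"ry": 0,"rz": 0}
    - {"gripper": 0.17,"x": 0,"y": -57,"z": 52,"rx": 0,"ry": 0,"rz": 0}
    - {"gripper": 0.17,"x": 0,"y": -57,"z": 12,"rx": 0,"ry": 0,"rz": 0}

```text
t: 16.18
position: [535.9, 61.3, 210.4]
ee_rot: [3.139, 0.01, -0.0]
wrist_force: [0.1, 0.6, -0.1]
opening: 75.6
grasp_force: 0.0
```

Emit:
play_rows:
  series:
    - {"gripper": 0.17,"x": -10,"y": 315,"z": -12,"rx": 0,"ry": 0,"rz": 0}
    - {"gripper": 0.17,"x": -10,"y": 315,"z": -12,"rx": 0,"ry": 0,"rz": 0}
    - {"gripper": 0.17,"x": -10,"y": 315,"z": -12,"rx": 0,"ry": 0,"rz": 0}
    - {"gripper": 0.17,"x": -10,"y": 315,"z": -12,"rx": 0,"ry": 0,"rz": 0}
    - {"gripper": 0.17,"x": -10,"y": 315,"z": -12,"rx": 0,"ry": 0,"rz": 0}
    - {"gripper": 0.17,"x": -10,"y": 315,"z": -12,"rx": 0,"ry": 0,"rz": 0}
    - {"gripper": 0.17,"x": -10,"y": 315,"z": -12,"rx": 0,"ry": 0,"rz": 0}
    - {"gripper": 0.17,"x": -10,"y": 315,"z": -12,"rx": 0,"ry": 0,"rz": 0}

```text
t: 16.85
position: [528.3, -259.2, 228.6]
ee_rot: [3.139, -0.001, -0.005]
wrist_force: [-0.3, -0.0, 1.3]
opening: 76.3
grasp_force: 0.0
```

```bash
python3 - <<'E'
from h import *
st()
for l in pucks(): print(*l)
for c in ["side","scene"]: save(r.camera(c),"c_"+c)
a=cv2.imread("pics/c_side.png")[120:340,180:460];b=cv2.imread("pics/c_scene.png")[180:400,250:530]
cv2.imwrite("pics/c.png",np.hstack([cv2.resize(a,(400,314)),cv2.resize(b,(400,314))]))
E
```

```text
t 16.85 [ 528.3 -259.2  228.6] [ 3.139e+00 -1.000e-03 -5.000e-03] open 76.3 grip 0.0 F [-0.3 -0.   1.3]
q [-0.06  0.41  0.61  1.7  -0.25  1.11 -0.96]
scene 0.89 [ 531.1 -410.1   18.5   31.6]
scene 0.69 [ 426.3 -384.1   18.7   33.3]
scene 0.69 [546.6  64.7 175.1  25.1]
scene 0.53 [505.   61.9 162.6  30.3]
side 0.78 [ 425.7 -384.2   20.6   30.1]
side 0.74 [ 528.5 -411.8   20.4   30.1]
side 0.55 [501.4  58.8 154.8  30.4]
```

View pics/c.png

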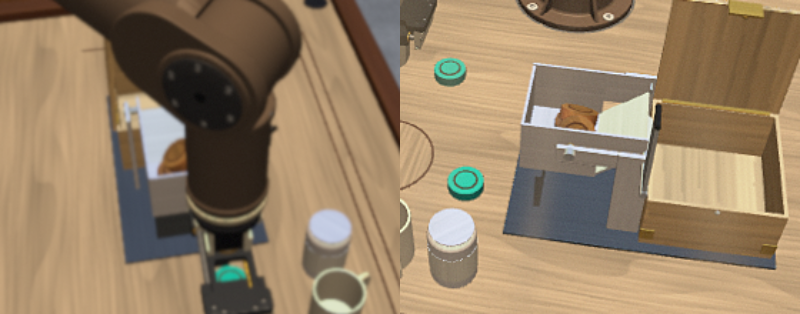

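Four pucks lie in the bucket, in a pile at about (577,118) in the right half, with free floor towards its back. I'll drop the fifth nearer the back.

Emit:
play_rows:
  series:
    - {"gripper": 0.17,"x": 0,"y": 158,"z": 100,"rx": 0,"ry": 0,"rz": 0}
    - {"gripper": 0.17,"x": 0,"y": 158,"z": 100,"rx": 0,"ry": 0,"rz": 0}
    - {"gripper": 0.17,"x": 0,"y": 158,"z": 100,"rx": 0,"ry": 0,"rz": 0}
    - {"gripper": 0.17,"x": 0,"y": 158,"z": 100,"rx": 0,"ry": 0,"rz": 0}
    - {"gripper": 0.17,"x": 0,"y": 158,"z": 221,"rx": 0,"ry": 0,"rz": 0}
    - {"gripper": 0.17,"x": 0,"y": 158,"z": 221,"rx": 0,"ry": 0,"rz": 0}
    - {"gripper": 0.17,"x": 0,"y": 158,"z": 221,"rx": 0,"ry": 0,"rz": 0}
    - {"gripper": 0.17,"x": 0,"y": 158,"z": 221,"rx": 0,"ry": 0,"rz": 0}

```text
t: 17.82
position: [528.0, -407.6, 0.1]
ee_rot: [-3.136, 0.007, 0.002]
wrist_force: [-14.3, 15.8, 41.4]
opening: 76.3
grasp_force: 20.8
```

Emit:
play_rows:
  series:
    - {"gripper": 0.6,"x": 0,"y": 0,"z": 0,"rx": 0,"ry": 0,"rz": 0}
    - {"gripper": 0.6,"x": 0,"y": 0,"z": 0,"rx": 0,"ry": 0,"rz": 0}
    - {"gripper": 0.6,"x": 0,"y": 0,"z": 0,"rx": 0,"ry": 0,"rz": 0}
    - {"gripper": 0.6,"x": 0,"y": 0,"z": -200,"rx": 0,"ry": 0,"rz": 0}
    - {"gripper": 0.6,"x": 0,"y": 0,"z": -200,"rx": 0,"ry": 0,"rz": 0}
    - {"gripper": 0.6,"x": 0,"y": 0,"z": -200,"rx": 0,"ry": 0,"rz": 0}
    - {"gripper": 0.6,"x": 0,"y": 0,"z": -200,"rx": 0,"ry": 0,"rz": 0}
    - {"gripper": 0.6,"x": 0,"y": 0,"z": -200,"rx": 0,"ry": 0,"rz": 0}

```text
t: 18.48
position: [530.9, -410.9, 211.0]
ee_rot: [3.139, -0.004, 0.001]
wrist_force: [1.3, -0.2, -0.6]
opening: 58.8
grasp_force: 25.0
```

Emit:
play_rows:
  series:
    - {"gripper": 0.6,"x": -18,"y": -325,"z": -14,"rx": 0,"ry": 0,"rz": 0}
    - {"gripper": 0.6,"x": -18,"y": -325,"z": -14,"rx": 0,"ry": 0,"rz": 0}
    - {"gripper": 0.6,"x": -18,"y": -325,"z": -14,"rx": 0,"ry": 0,"rz": 0}
    - {"gripper": 0.6,"x": -18,"y": -325,"z": -14,"rx": 0,"ry": 0,"rz": 0}
    - {"gripper": 0.6,"x": -18,"y": -325,"z": -14,"rx": 0,"ry": 0,"rz": 0}
    - {"gripper": 0.6,"x": -18,"y": -325,"z": -14,"rx": 0,"ry": 0,"rz": 0}
    - {"gripper": 0.6,"x": -18,"y": -325,"z": -14,"rx": 0,"ry": 0,"rz": 0}
    - {"gripper": 0.6,"x": -18,"y": -325,"z": -14,"rx": 0,"ry": 0,"rz": 0}

```text
t: 19.15
position: [511.6, -82.2, 221.2]
ee_rot: [-3.14, -0.002, 0.003]
wrist_force: [0.7, 0.6, -0.9]
opening: 59.2
grasp_force: 25.0
```

Emit:
play_rows:
  series:
    - {"gripper": 0.6,"x": 0,"y": -105,"z": 0,"rx": 0,"ry": 0,"rz": 0}
    - {"gripper": 0.6,"x": 0,"y": -105,"z": 0,"rx": 0,"ry": 0,"rz": 0}
    - {"gripper": 0.6,"x": 0,"y": -105,"z": 0,"rx": 0,"ry": 0,"rz": 0}
    - {"gripper": 0.6,"x": 0,"y": -105,"z": 14,"rx": 0,"ry": 0,"rz": 0}
    - {"gripper": 0.6,"x": 0,"y": -105,"z": 14,"rx": 0,"ry": 0,"rz": 0}
    - {"gripper": 0.17,"x": 0,"y": -105,"z": 14,"rx": 0,"ry": 0,"rz": 0}
    - {"gripper": 0.17,"x": 0,"y": -105,"z": 14,"rx": 0,"ry": 0,"rz": 0}
    - {"gripper": 0.17,"x": 0,"y": -105,"z": 14,"rx": 0,"ry": 0,"rz": 0}

```text
t: 19.82
position: [512.2, 17.8, 206.7]
ee_rot: [-3.141, -0.001, -0.001]
wrist_force: [0.1, 0.2, 0.5]
opening: 73.7
grasp_force: 0.0
```

Emit:
play_rows:
  series:
    - {"gripper": 0.17,"x": -70,"y": 300,"z": -14,"rx": 0,"ry": 0,"rz": 0}
    - {"gripper": 0.17,"x": -70,"y": 300,"z": -14,"rx": 0,"ry": 0,"rz": 0}
    - {"gripper": 0.17,"x": -70,"y": 300,"z": -14,"rx": 0,"ry": 0,"rz": 0}
    - {"gripper": 0.17,"x": -70,"y": 300,"z": -14,"rx": 0,"ry": 0,"rz": 0}
    - {"gripper": 0.17,"x": -70,"y": 300,"z": -14,"rx": 0,"ry": 0,"rz": 0}
    - {"gripper": 0.17,"x": -70,"y": 300,"z": -14,"rx": 0,"ry": 0,"rz": 0}
    - {"gripper": 0.17,"x": -70,"y": 300,"z": -14,"rx": 0,"ry": 0,"rz": 0}
    - {"gripper": 0.17,"x": -70,"y": 300,"z": -14,"rx": 0,"ry": 0,"rz": 0}

```text
t: 20.48
position: [439.3, -288.2, 221.3]
ee_rot: [3.138, -0.002, -0.007]
wrist_force: [-0.1, 0.1, 1.1]
opening: 76.5
grasp_force: 0.0
```

```bash
python3 - <<'E'
from h import *
st()
for l in pucks(): print(*l)
E
```

```text
t 20.48 [ 439.3 -288.2  221.3] [ 3.138e+00 -2.000e-03 -7.000e-03] open 76.5 grip 0.0 F [-0.1  0.1  1.1]
q [-0.04  0.31  0.67  1.86 -0.22  1.04 -0.86]
scene 0.74 [ 427.4 -384.4   18.7   31.8]
scene 0.57 [547.9  64.7 174.6  24.7]
scene 0.57 [504.6   2.4 155.4  24.2]
scene 0.55 [506.   63.4 162.7  28.8]
side 0.94 [ 425.4 -384.7   20.4   29.8]
side 0.78 [551.3  60.4 167.6  28.6]
side 0.72 [513.4  55.5 165.6  23.7]
side 0.58 [536.9  45.9 142.2  17.1]
```

Emit:
play_rows:
  series:
    - {"gripper": 0.17,"x": -15,"y": 104,"z": 110,"rx": 0,"ry": 0,"rz": 0}
    - {"gripper": 0.17,"x": -15,"y": 104,"z": 110,"rx": 0,"ry": 0,"rz": 0}
    - {"gripper": 0.17,"x": -15,"y": 104,"z": 110,"rx": 0,"ry": 0,"rz": 0}
    - {"gripper": 0.17,"x": -15,"y": 104,"z": 130,"rx": 0,"ry": 0,"rz": 0}
    - {"gripper": 0.17,"x": -15,"y": 104,"z": 170,"rx": 0,"ry": 0,"rz": 0}
    - {"gripper": 0.17,"x": -15,"y": 104,"z": 200,"rx": 0,"ry": 0,"rz": 0}
    - {"gripper": 0.17,"x": -15,"y": 104,"z": 213,"rx": 0,"ry": 0,"rz": 0}
    - {"gripper": 0.17,"x": -15,"y": 104,"z": 213,"rx": 0,"ry": 0,"rz": 0}

```text
t: 21.35
position: [426.5, -382.4, 4.1]
ee_rot: [-3.138, 0.004, 0.002]
wrist_force: [-0.4, 1.5, 0.7]
opening: 76.1
grasp_force: 0.0
```

Emit:
play_rows:
  series:
    - {"gripper": 0.6,"x": 0,"y": 0,"z": 0,"rx": 0,"ry": 0,"rz": 0}
    - {"gripper": 0.6,"x": 0,"y": 0,"z": 0,"rx": 0,"ry": 0,"rz": 0}
    - {"gripper": 0.6,"x": 0,"y": 0,"z": 0,"rx": 0,"ry": 0,"rz": 0}
    - {"gripper": 0.6,"x": 0,"y": 0,"z": -200,"rx": 0,"ry": 0,"rz": 0}
    - {"gripper": 0.6,"x": 0,"y": 0,"z": -200,"rx": 0,"ry": 0,"rz": 0}
    - {"gripper": 0.6,"x": 0,"y": 0,"z": -200,"rx": 0,"ry": 0,"rz": 0}
    - {"gripper": 0.6,"x": 0,"y": 0,"z": -200,"rx": 0,"ry": 0,"rz": 0}
    - {"gripper": 0.6,"x": 0,"y": 0,"z": -200,"rx": 0,"ry": 0,"rz": 0}

```text
t: 22.02
position: [427.4, -385.8, 211.7]
ee_rot: [3.139, -0.004, 0.0]
wrist_force: [1.1, -1.2, -0.5]
opening: 59.2
grasp_force: 25.0
```

Emit:
play_rows:
  series:
    - {"gripper": 0.6,"x": 45,"y": -325,"z": -15,"rx": 0,"ry": 0,"rz": 0}
    - {"gripper": 0.6,"x": 45,"y": -325,"z": -15,"rx": 0,"ry": 0,"rz": 0}
    - {"gripper": 0.6,"x": 45,"y": -325,"z": -15,"rx": 0,"ry": 0,"rz": 0}
    - {"gripper": 0.6,"x": 45,"y": -325,"z": -15,"rx": 0,"ry": 0,"rz": 0}
    - {"gripper": 0.6,"x": 45,"y": -325,"z": -15,"rx": 0,"ry": 0,"rz": 0}
    - {"gripper": 0.6,"x": 45,"y": -325,"z": -15,"rx": 0,"ry": 0,"rz": 0}
    - {"gripper": 0.6,"x": 45,"y": -325,"z": -15,"rx": 0,"ry": 0,"rz": 0}
    - {"gripper": 0.6,"x": 45,"y": -325,"z": -15,"rx": 0,"ry": 0,"rz": 0}

```text
t: 22.68
position: [472.1, -57.3, 223.5]
ee_rot: [-3.14, -0.003, 0.002]
wrist_force: [1.0, -0.8, -0.3]
opening: 59.1
grasp_force: 25.0
```

Emit:
play_rows:
  series:
    - {"gripper": 0.6,"x": 18,"y": -107,"z": 0,"rx": 0,"ry": 0,"rz": 0}
    - {"gripper": 0.6,"x": 18,"y": -107,"z": 0,"rx": 0,"ry": 0,"rz": 0}
    - {"gripper": 0.6,"x": 18,"y": -107,"z": 0,"rx": 0,"ry": 0,"rz": 0}
    - {"gripper": 0.6,"x": 18,"y": -107,"z": 25,"rx": 0,"ry": 0,"rz": 0}
    - {"gripper": 0.6,"x": 18,"y": -107,"z": 25,"rx": 0,"ry": 0,"rz": 0}
    - {"gripper": 0.17,"x": 18,"y": -107,"z": 25,"rx": 0,"ry": 0,"rz": 0}
    - {"gripper": 0.17,"x": 18,"y": -107,"z": 25,"rx": 0,"ry": 0,"rz": 0}
    - {"gripper": 0.17,"x": 18,"y": -107,"z": 25,"rx": 0,"ry": 0,"rz": 0}

```text
t: 23.35
position: [490.3, 45.7, 198.2]
ee_rot: [-3.141, -0.002, -0.002]
wrist_force: [-0.5, 0.3, 0.0]
opening: 73.6
grasp_force: 0.0
```

Emit:
play_rows:
  series:
    - {"gripper": 0.17,"x": 0,"y": 0,"z": -40,"rx": 0,"ry": 0,"rz": 0}
    - {"gripper": 0.17,"x": 0,"y": 0,"z": -40,"rx": 0,"ry": 0,"rz": 0}
    - {"gripper": 0.17,"x": 0,"y": 240,"z": -40,"rx": 0,"ry": 0,"rz": 0}
    - {"gripper": 0.17,"x": 0,"y": 240,"z": -40,"rx": 0,"ry": 0,"rz": 0}
    - {"gripper": 0.17,"x": 0,"y": 240,"z": -40,"rx": 0,"ry": 0,"rz": 0}
    - {"gripper": 0.17,"x": 0,"y": 240,"z": -40,"rx": 0,"ry": 0,"rz": 0}
    - {"gripper": 0.17,"x": 0,"y": 240,"z": -40,"rx": 0,"ry": 0,"rz": 0}
    - {"gripper": 0.17,"x": 0,"y": 240,"z": -40,"rx": 0,"ry": 0,"rz": 0}

```text
t: 24.02
position: [489.4, -197.9, 238.4]
ee_rot: [3.14, -0.003, -0.003]
wrist_force: [-0.1, 0.5, -0.9]
opening: 76.4
grasp_force: 0.0
```

```bash
python3 - <<'E'
from h import *
np.set_printoptions(precision=1,suppress=True)
st()
for l in pucks(): print(*l)
for c in ["side","scene"]:
    p=r.camera(c); save(p,"d_"+c); X=cloud(p,np.ones((480,640),bool))
    # lever: points high above, near x~637,y~165
    q=X[(X[:,2]>215)&(X[:,2]<300)&(X[:,0]>600)&(X[:,0]<680)&(X[:,1]>130)&(X[:,1]<220)]
    print(c,len(q), q.mean(0) if len(q) else 0, np.percentile(q,[2,98],axis=0) if len(q) else 0)
    # lid
    q=X[(X[:,2]>140)&(X[:,2]<330)&(X[:,0]>370)&(X[:,0]<480)&(X[:,1]>190)&(X[:,1]<380)]
    print("lid",len(q)); n=np.polyfit(q[:,2],q[:,0],1) if len(q) else 0; print(n, q[:,2].max(), np.percentile(q[:,1],[1,99]))
a=cv2.imread("pics/d_side.png")[100:320,180:460];b=cv2.imread("pics/d_scene.png")[180:400,250:530]
cv2.imwrite("pics/d.png",np.hstack([cv2.resize(a,(400,314)),cv2.resize(b,(400,314))]))
E
```

```text
t 24.02 [ 489.4 -197.9  238.4] [ 3.1 -0.  -0. ] open 76.4 grip 0.0 F [-0.1  0.5 -0.9]
q [-0.2  0.3  0.7  1.8 -0.2  1.1 -1.1]
scene 0.85 [486.   39.6 170.3  28.2]
scene 0.77 [545.1  63.7 173.6  26.2]
scene 0.58 [507.6  60.5 165.6  27.9]
scene 0.47 [502.8   2.1 156.4  25.8]
side 491 [636.3 167.4 258.5] [[617.1 163.8 216.7]
 [656.6 171.  298.5]]
lid 39
[  0.1 382.5] 246.40587840986845 [193.6 303.7]
scene 171 [648.4 168.9 259.1] [[618.5 165.9 218.9]
 [658.7 173.1 299.6]]
lid 5248
[  0.1 390.8] 329.94950262895736 [191.7 377.9]
```

View pics/d.png

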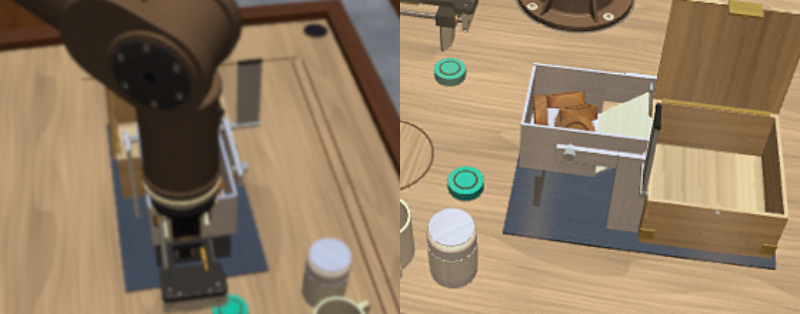

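All six pucks are in the bucket, at about (540–595,100–125) in the right half, and the table holds only look-alikes. The lever is upright at about (637,168) with its top at z 300. Before pushing it, I check how much room there is under the forearm.

```bash
python3 - <<'E'
from h import *
np.set_printoptions(precision=0,suppress=True)
st()
tcp=r.sense()["position"]
for c in ["side","scene"]:
    p=r.camera(c); X=cloud(p,np.ones((480,640),bool))
    q=X[(X[:,2]>250)&(abs(X[:,1]+198)<150)&(X[:,0]<650)&(X[:,0]>50)]-tcp
    for x in range(-400,120,40):
        s=q[(q[:,0]>=x)&(q[:,0]<x+40)]
        if len(s)>5: print(c,x,len(s),"zmin/5%/max",s[:,2].min(),np.percentile(s[:,2],5),s[:,2].max(),"y",s[:,1].min(),s[:,1].max())
E
```

```text
t 24.32 [ 490. -192.  237.] [-3. -0.  0.] open 76.1 grip 0.0 F [-0. -0. -0.]
q [-0.  0.  1.  2. -0.  1. -1.]
side -400 3913 zmin/5%/max 191.5764429552453 243.34140931735172 526.4371499968629 y 113.57081935116491 144.3014692101031
side -360 2632 zmin/5%/max 283.5051834618853 349.6796521965551 527.1610935326946 y 121.13729260535844 144.31128564002856
side -320 490 zmin/5%/max 487.81472889218185 497.14513165220103 526.7093895268816 y 111.27114855448205 144.30417666228624
side -280 845 zmin/5%/max 470.4804380959779 483.7368571140997 528.666505398113 y 80.00903001045444 116.19246259621943
side -240 1648 zmin/5%/max 435.5440529781772 457.5567080607457 529.6364392596957 y 48.426617830781794 98.78578381973296
side -200 2435 zmin/5%/max 422.7875202316425 446.9128038820124 529.2504637996855 y 32.59454533952629 85.5363557369652
side -160 3158 zmin/5%/max 398.36894021323917 424.94027523446675 520.5764922746619 y 11.467922045475717 108.36725735267449
side -120 3445 zmin/5%/max 356.1495895279488 386.57409629894 498.40535174182673 y -11.131021760033036 92.68134006519641
side -80 3922 zmin/5%/max 19
[... 596 characters left out ...]
x 281.5326114347854 283.99594184642103 350.60742879963345 y 136.4244042314799 144.29296227719203
scene -120 131 zmin/5%/max 392.27974020499164 407.6322698930426 440.2995801781276 y 82.66334160224649 110.74288849280852
scene -80 774 zmin/5%/max 357.79535017499404 381.74893061857694 450.90559887641234 y -28.82713818954278 95.94841119097453
scene -40 2676 zmin/5%/max 13.8828969296558 90.01419790705756 449.4671727235924 y -94.15543729037614 95.87157684595809
scene 0 7758 zmin/5%/max 13.345141449345732 75.78548204010515 433.94923832294467 y -94.43187308392089 95.74314927755958
scene 40 1574 zmin/5%/max 79.71619000147493 209.54516201876203 415.25352796452717 y -81.92582073628631 40.750212671122114
```

Emit:
play_rows:
  series:
    - {"gripper": 1,"x": 130,"y": -290,"z": -38,"rx": 0,"ry": 0,"rz": 0}
    - {"gripper": 1,"x": 130,"y": -290,"z": -38,"rx": 0,"ry": 0,"rz": 0}
    - {"gripper": 1,"x": 130,"y": -290,"z": -38,"rx": 0,"ry": 0,"rz": 0}
    - {"gripper": 1,"x": 130,"y": -290,"z": -38,"rx": 0,"ry": 0,"rz": 0}
    - {"gripper": 1,"x": 130,"y": -290,"z": -38,"rx": 0,"ry": 0,"rz": 0}
    - {"gripper": 1,"x": 130,"y": -290,"z": -38,"rx": 0,"ry": 0,"rz": 0}
    - {"gripper": 1,"x": 130,"y": -290,"z": -38,"rx": 0,"ry": 0,"rz": 0}
    - {"gripper": 1,"x": 130,"y": -290,"z": -38,"rx": 0,"ry": 0,"rz": 0}

```text
t: 25.08
position: [620.2, 103.7, 275.0]
ee_rot: [-3.14, -0.0, 0.007]
wrist_force: [0.1, -0.1, 0.4]
opening: 27.4
grasp_force: 0.0
```

Emit:
play_rows:
  series:
    - {"gripper": 1,"x": 18,"y": -25,"z": 0,"rx": 0,"ry": 0,"rz": 0}
    - {"gripper": 1,"x": 18,"y": -35,"z": 0,"rx": 0,"ry": 0,"rz": 0}
    - {"gripper": 1,"x": 18,"y": -35,"z": 0,"rx": 0,"ry": 0,"rz": 0}

```text
t: 25.33
position: [637.3, 137.3, 273.8]
ee_rot: [-3.141, 0.001, 0.008]
wrist_force: [-0.1, 0.0, 0.0]
opening: 7.7
grasp_force: 0.0
```

```bash
python3 - <<'E'
from h import *
st()
p=r.camera("scene"); save(p,"e"); b=cv2.imread("pics/e.png")[120:400,230:570]
cv2.imwrite("pics/e1.png",cv2.resize(b,None,fx=2,fy=2))
E
```

```text
t 25.33 [637.3 137.3 273.8] [-3.141e+00  1.000e-03  8.000e-03] open 7.7 grip 0.0 F [-0.1  0.   0. ]
q [-0.65  0.48  0.56  1.46 -0.26  1.27 -1.63]
```

View pics/e1.png

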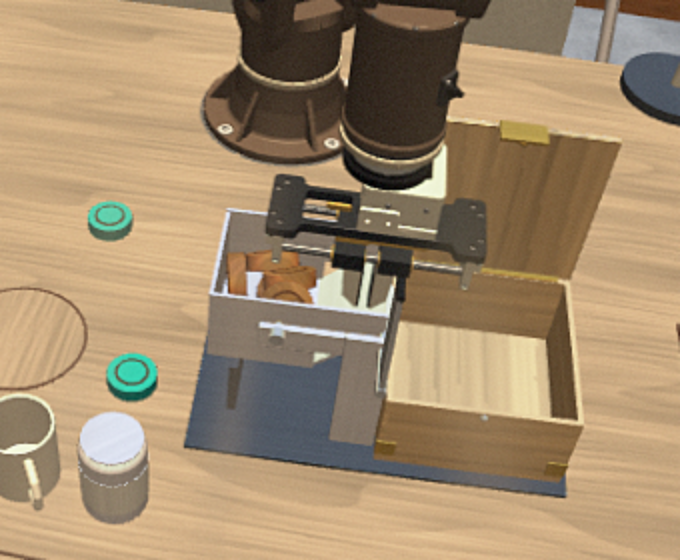

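The closed fingers stand at about (372,285), just on the -y side of the lever at (398,290), and all the pucks are still in the bucket. Now push it over along the arc.

Emit:
play_rows:
  series:
    - {"gripper": 1,"x": 0,"y": -20,"z": 0,"rx": 0,"ry": 0,"rz": 0}
    - {"gripper": 1,"x": 0,"y": -26,"z": 0,"rx": 0,"ry": 0,"rz": 0}
    - {"gripper": 1,"x": 0,"y": -37,"z": 2,"rx": 0,"ry": 0,"rz": 0}
    - {"gripper": 1,"x": 0,"y": -48,"z": 4,"rx": 0,"ry": 0,"rz": 0}
    - {"gripper": 1,"x": 0,"y": -58,"z": 8,"rx": 0,"ry": 0,"rz": 0}
    - {"gripper": 1,"x": 0,"y": -68,"z": 12,"rx": 0,"ry": 0,"rz": 0}
    - {"gripper": 1,"x": 0,"y": -78,"z": 18,"rx": 0,"ry": 0,"rz": 0}
    - {"gripper": 1,"x": -2,"y": -86,"z": 24,"rx": 0,"ry": 0,"rz": 0}

```text
t: 26.05
position: [637.6, 214.9, 253.1]
ee_rot: [3.141, -0.005, -0.003]
wrist_force: [5.8, -5.5, 9.8]
opening: 0.6
grasp_force: 4.9
```

Emit:
play_rows:
  series:
    - {"gripper": 1,"x": 0,"y": -9,"z": 7,"rx": 0,"ry": 0,"rz": 0}
    - {"gripper": 1,"x": 0,"y": -16,"z": 15,"rx": 0,"ry": 0,"rz": 0}
    - {"gripper": 1,"x": 0,"y": -23,"z": 24,"rx": 0,"ry": 0,"rz": 0}
    - {"gripper": 1,"x": 0,"y": -29,"z": 33,"rx": 0,"ry": 0,"rz": 0}
    - {"gripper": 1,"x": 0,"y": -33,"z": 43,"rx": 0,"ry": 0,"rz": 0}
    - {"gripper": 1,"x": 0,"y": -37,"z": 54,"rx": 0,"ry": 0,"rz": 0}
    - {"gripper": 1,"x": 0,"y": -40,"z": 64,"rx": 0,"ry": 0,"rz": 0}
    - {"gripper": 1,"x": 0,"y": -42,"z": 75,"rx": 0,"ry": 0,"rz": 0}

```text
t: 26.72
position: [637.0, 261.4, 178.5]
ee_rot: [-3.137, -0.005, 0.001]
wrist_force: [-0.2, 4.0, 11.6]
opening: 0.5
grasp_force: 5.5
```

Emit:
play_rows:
  series:
    - {"gripper": 1,"x": 0,"y": 0,"z": 5,"rx": 0,"ry": 0,"rz": 0}
    - {"gripper": 1,"x": 0,"y": 0,"z": 5,"rx": 0,"ry": 0,"rz": 0}
    - {"gripper": 1,"x": 0,"y": 0,"z": 5,"rx": 0,"ry": 0,"rz": 0}
    - {"gripper": 1,"x": 0,"y": 0,"z": 5,"rx": 0,"ry": 0,"rz": 0}
    - {"gripper": 1,"x": 0,"y": 0,"z": 5,"rx": 0,"ry": 0,"rz": 0}
    - {"gripper": 1,"x": 0,"y": 0,"z": 5,"rx": 0,"ry": 0,"rz": 0}
    - {"gripper": 1,"x": 0,"y": 0,"z": 5,"rx": 0,"ry": 0,"rz": 0}
    - {"gripper": 1,"x": 0,"y": 0,"z": 5,"rx": 0,"ry": 0,"rz": 0}

```text
t: 27.38
position: [636.3, 260.6, 172.8]
ee_rot: [-3.139, -0.003, 0.001]
wrist_force: [-0.2, 3.8, 7.9]
opening: 0.8
grasp_force: 3.3
```

```bash
python3 - <<'E'
from h import *
st()
for l in pucks(): print(*l)
p=r.camera("scene"); save(p,"f"); b=cv2.imread("pics/f.png")[120:400,230:570]
cv2.imwrite("pics/f1.png",cv2.resize(b,None,fx=2,fy=2))
E
```

```text
t 27.38 [636.3 260.6 172.8] [-3.139e+00 -3.000e-03  1.000e-03] open 0.8 grip 3.3 F [-0.2  3.8  7.9]
q [-0.77  0.61  0.51  1.5  -0.32  1.11 -1.77]
scene 0.71 [462.5 356.1  29.3  27.5]
scene 0.63 [491.9 224.6  53.8  23.1]
side 0.7 [507.4 254.5  56.6  27.3]
side 0.64 [433.7 343.7  31.5  23.8]
side 0.59 [581.2 273.2  45.2  27.7]
```

View pics/f1.png

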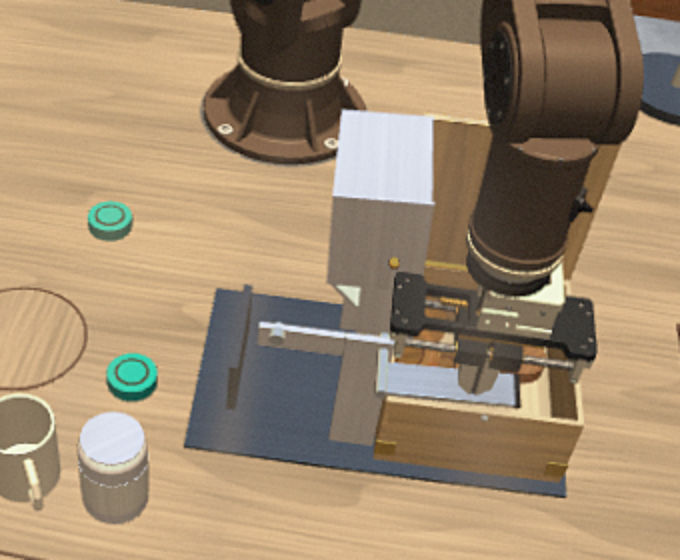

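The bucket is fully tipped, floor upright at about (380,230), lever level at (450,380), and pucks show in the case. Now let it swing back.

Emit:
play_rows:
  series:
    - {"gripper": 1,"x": 0,"y": 0,"z": -190,"rx": 0,"ry": 0,"rz": 0}
    - {"gripper": 1,"x": 0,"y": 0,"z": -190,"rx": 0,"ry": 0,"rz": 0}
    - {"gripper": 1,"x": 0,"y": 0,"z": -190,"rx": 0,"ry": 0,"rz": 0}
    - {"gripper": 1,"x": 0,"y": 0,"z": -190,"rx": 0,"ry": 0,"rz": 0}
    - {"gripper": 1,"x": 0,"y": 0,"z": -190,"rx": 0,"ry": 0,"rz": 0}
    - {"gripper": 1,"x": 0,"y": 0,"z": -190,"rx": 0,"ry": 0,"rz": 0}
    - {"gripper": 1,"x": 0,"y": 0,"z": -190,"rx": 0,"ry": 0,"rz": 0}
    - {"gripper": 1,"x": 0,"y": 0,"z": -190,"rx": 0,"ry": 0,"rz": 0}

```text
t: 28.3
position: [635.2, 259.0, 360.2]
ee_rot: [3.141, 0.001, -0.0]
wrist_force: [-0.1, 0.4, 0.0]
opening: 0.4
grasp_force: 0.0
```

Emit:
play_rows:
  series:
    - {"gripper": 1,"x": 0,"y": 0,"z": 0,"rx": 0,"ry": 0,"rz": 0}
    - {"gripper": 1,"x": 0,"y": 0,"z": 0,"rx": 0,"ry": 0,"rz": 0}
    - {"gripper": 1,"x": 0,"y": 0,"z": 0,"rx": 0,"ry": 0,"rz": 0}
    - {"gripper": 1,"x": 0,"y": 0,"z": 0,"rx": 0,"ry": 0,"rz": 0}
    - {"gripper": 1,"x": 0,"y": 0,"z": 0,"rx": 0,"ry": 0,"rz": 0}
    - {"gripper": 1,"x": 0,"y": 0,"z": 0,"rx": 0,"ry": 0,"rz": 0}
    - {"gripper": 1,"x": 0,"y": 0,"z": 0,"rx": 0,"ry": 0,"rz": 0}
    - {"gripper": 1,"x": 0,"y": 0,"z": 0,"rx": 0,"ry": 0,"rz": 0}

```text
t: 28.97
position: [635.7, 260.0, 360.8]
ee_rot: [3.142, -0.0, 0.001]
wrist_force: [-0.3, -0.0, -0.4]
opening: 0.5
grasp_force: 0.0
```

```bash
python3 - <<'E'
from h import *
np.set_printoptions(precision=2,suppress=True)
st()
for l in pucks(): print(*l)
for c in ["scene","side"]:
    p=r.camera(c); save(p,"g_"+c)
    X=cloud(p,np.ones((480,640),bool))
    q=X[(X[:,2]>205)&(X[:,2]<305)&(X[:,0]>600)&(X[:,0]<680)&(X[:,1]>130)&(X[:,1]<200)]; print("lever",len(q),q.mean(0) if len(q) else 0)
    for b in r.cut_out(p,"lid")[:1]:
        Y=cloud(p,b["pixels"]); Y=Y[Y[:,2]>130]; print(c,"lid",b["score"],np.polyfit(Y[:,2],Y[:,0],1),Y.max(0),Y.min(0))
a=cv2.imread("pics/g_side.png")[100:320,180:460];b=cv2.imread("pics/g_scene.png")[180:400,250:530]
cv2.imwrite("pics/g.png",np.hstack([cv2.resize(a,(400,314)),cv2.resize(b,(400,314))]))
E
```

```text
t 28.97 [635.7 260.  360.8] [ 3.14 -0.    0.  ] open 0.5 grip 0.0 F [-0.3 -0.  -0.4]
q [-0.78  0.51  0.56  1.21 -0.26  1.5  -1.83]
scene 0.88 [510.  252.   49.7  30.6]
scene 0.87 [490.2 286.7  30.3  31.8]
scene 0.82 [434.2 221.8  51.   29.8]
scene 0.75 [489.2 218.4  46.7  35.6]
scene 0.68 [454.3 344.4  30.3  31.8]
side 0.62 [408.7 275.4 294.9 101.7]
side 0.5 [452.3 343.1  31.7  31.2]
lever 248 [646.08 169.1  266.35]
scene lid 0.56 [  0.26 359.3 ] [671.68 384.86 452.8 ] [395.52 168.27 130.06]
lever 582 [636.47 167.37 258.44]
```

View pics/g.png

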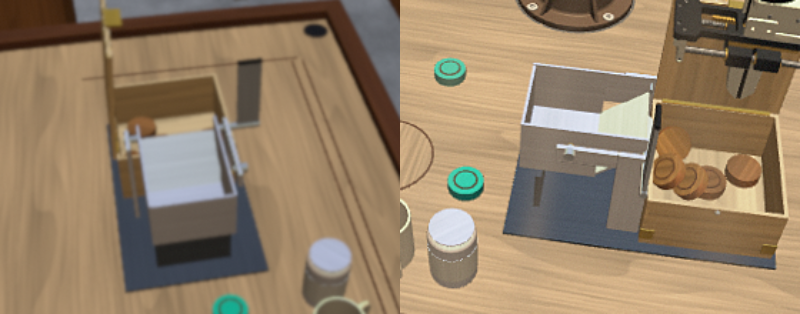

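The bucket has swung back empty and the lever is upright. I count five pucks in the case, at about (672,145), (668,170), (690,180), (711,180) and (743,170) in the right half. I look from above for the sixth.

Emit:
play_rows:
  series:
    - {"gripper": 1,"x": -90,"y": -23,"z": -90,"rx": 0,"ry": 0,"rz": 0}
    - {"gripper": 1,"x": -90,"y": -23,"z": -90,"rx": 0,"ry": 0,"rz": 0}
    - {"gripper": 1,"x": -90,"y": -23,"z": -90,"rx": 0,"ry": 0,"rz": 0}
    - {"gripper": 1,"x": -90,"y": -23,"z": -90,"rx": 0,"ry": 0,"rz": 0}
    - {"gripper": 1,"x": -90,"y": -23,"z": -90,"rx": 0,"ry": 0,"rz": 0}

```text
t: 29.78
position: [544.9, 284.2, 453.7]
ee_rot: [-3.138, -0.004, 0.004]
wrist_force: [0.8, 0.8, -0.7]
opening: 0.5
grasp_force: 0.0
```

```bash
python3 - <<'E'
from h import *
st()
p=r.camera("wrist"); save(p,"wrist")
for b in r.cut_out(p,"puck0"):
    m=b["pixels"]; X=cloud(p,m); print(round(b["score"],2),m.sum(),X.mean(0).round() if len(X) else 0)
E
```

```text
t 29.78 [544.9 284.2 453.7] [-3.138 -0.004  0.004] open 0.5 grip 0.0 F [ 0.8  0.8 -0.7]
q [-0.93  0.35  0.58  1.21 -0.19  1.63 -1.97]
0.88 408 [ 582. -106.   17.]
0.81 1185 [513. 257.  50.]
0.79 1349 [456. 343.  30.]
0.77 987 [490. 291.  31.]
0.77 1674 [580. 271.  44.]
0.77 1111 [ 308. -191.   18.]
0.63 1414 [496. 216.  48.]
0.62 1366 [436. 221.  51.]
0.19 1171 [404. 266. 127.]
```

View pics/wrist.png

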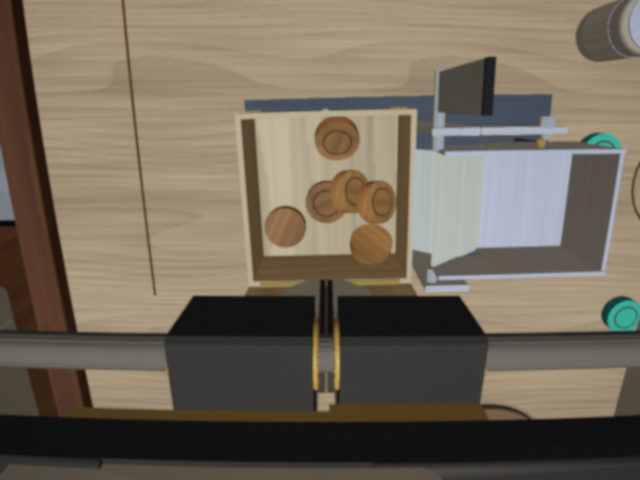

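The view from above shows all six pucks in the case, at (337,138), (325,200), (350,190), (376,200), (285,227) and (371,244), and the bucket empty. Next I go behind the lid, on its robot side.

Emit:
play_rows:
  series:
    - {"gripper": 1,"x": -156,"y": -7,"z": 0,"rx": 0,"ry": 0,"rz": 0}
    - {"gripper": 1,"x": -156,"y": -7,"z": 0,"rx": 0,"ry": 0,"rz": 0}
    - {"gripper": 1,"x": -156,"y": -7,"z": 0,"rx": 0,"ry": 0,"rz": 0}
    - {"gripper": 1,"x": -156,"y": -7,"z": 0,"rx": 0,"ry": 0,"rz": 0}
    - {"gripper": 1,"x": -156,"y": -7,"z": 0,"rx": 0,"ry": 0,"rz": 0}
    - {"gripper": 1,"x": -156,"y": -7,"z": 0,"rx": 0,"ry": 0,"rz": 0}

```text
t: 30.38
position: [388.7, 289.8, 449.9]
ee_rot: [3.141, 0.001, 0.003]
wrist_force: [0.5, -0.4, 0.5]
opening: 0.6
grasp_force: 0.0
```

```bash
python3 - <<'E'
from h import *
np.set_printoptions(precision=2,suppress=True)
st()
for c in ["scene","side"]:
    p=r.camera(c); X=cloud(p,np.ones((480,640),bool))
    q=X[(X[:,2]>150)&(X[:,2]<345)&(X[:,0]>395)&(X[:,0]<460)&(X[:,1]>190)&(X[:,1]<370)]
    for z in range(160,345,30):
        s=q[abs(q[:,2]-z)<8]
        if len(s)>5: print(c,z,len(s),np.percentile(s[:,0],[5,50,95]))
    print(q[:,2].max() if len(q) else 0)
E
```

```text
t 30.38 [388.7 289.8 449.9] [3.14 0.   0.  ] open 0.6 grip 0.0 F [ 0.5 -0.4  0.5]
q [-1.2   0.08  0.51  1.52 -0.04  1.55 -2.26]
scene 160 369 [399.85 403.8  407.61]
scene 190 396 [401.82 405.37 409.38]
scene 220 427 [403.69 407.67 411.44]
scene 250 430 [406.91 410.43 413.84]
scene 280 470 [409.34 413.15 416.46]
scene 310 440 [410.69 415.07 419.59]
scene 340 319 [410.28 422.08 439.52]
338.64915845092895
side 160 9 [395.67 397.01 398.26]
side 190 11 [395.79 397.7  400.36]
side 220 15 [397.24 400.07 402.68]
side 250 12 [400.89 403.11 404.41]
side 280 15 [403.78 405.18 406.89]
side 310 16 [406.   408.31 409.95]
side 340 238 [410.64 418.59 436.55]
339.29172149861074
```

Emit:
play_rows:
  series:
    - {"gripper": 1,"x": -10,"y": 0,"z": 145,"rx": 0,"ry": 0,"rz": 0}
    - {"gripper": 1,"x": -10,"y": 0,"z": 145,"rx": 0,"ry": 0,"rz": 0}
    - {"gripper": 1,"x": -10,"y": 0,"z": 145,"rx": 0,"ry": 0,"rz": 0}
    - {"gripper": 1,"x": -10,"y": 0,"z": 145,"rx": 0,"ry": 0,"rz": 0}
    - {"gripper": 1,"x": -10,"y": 0,"z": 145,"rx": 0,"ry": 0,"rz": 0}
    - {"gripper": 1,"x": -10,"y": 0,"z": 145,"rx": 0,"ry": 0,"rz": 0}

```text
t: 30.98
position: [380.6, 288.9, 305.1]
ee_rot: [3.139, 0.001, -0.002]
wrist_force: [-0.3, 0.9, 0.9]
opening: 0.5
grasp_force: 0.0
```

Emit:
play_rows:
  series:
    - {"gripper": 1,"x": 20,"y": 0,"z": 0,"rx": 0,"ry": 0,"rz": 0}
    - {"gripper": 1,"x": 36,"y": 0,"z": 1,"rx": 0,"ry": 0,"rz": 0}
    - {"gripper": 1,"x": 55,"y": 0,"z": 5,"rx": 0,"ry": 0,"rz": 0}
    - {"gripper": 1,"x": 73,"y": 0,"z": 11,"rx": 0,"ry": 0,"rz": 0}
    - {"gripper": 1,"x": 90,"y": 0,"z": 19,"rx": 0,"ry": 0,"rz": 0}
    - {"gripper": 1,"x": 107,"y": 0,"z": 28,"rx": 0,"ry": 0,"rz": 0}
    - {"gripper": 1,"x": 122,"y": 0,"z": 39,"rx": 0,"ry": 0,"rz": 0}
    - {"gripper": 1,"x": 136,"y": 0,"z": 52,"rx": 0,"ry": 0,"rz": 0}

```text
t: 31.65
position: [519.1, 290.5, 255.9]
ee_rot: [-3.14, -0.004, 0.0]
wrist_force: [-0.5, 0.7, 1.1]
opening: 0.6
grasp_force: 0.4
```

Emit:
play_rows:
  series:
    - {"gripper": 1,"x": 13,"y": 0,"z": 14,"rx": 0,"ry": 0,"rz": 0}
    - {"gripper": 1,"x": 25,"y": 0,"z": 29,"rx": 0,"ry": 0,"rz": 0}
    - {"gripper": 1,"x": 35,"y": 0,"z": 45,"rx": 0,"ry": 0,"rz": 0}
    - {"gripper": 1,"x": 43,"y": 0,"z": 62,"rx": 0,"ry": 0,"rz": 0}
    - {"gripper": 1,"x": 50,"y": 0,"z": 80,"rx": 0,"ry": 0,"rz": 0}
    - {"gripper": 1,"x": 54,"y": 0,"z": 98,"rx": 0,"ry": 0,"rz": 0}
    - {"gripper": 1,"x": 54,"y": 0,"z": 98,"rx": 0,"ry": 0,"rz": 0}
    - {"gripper": 1,"x": 54,"y": 0,"z": 98,"rx": 0,"ry": 0,"rz": 0}

```text
t: 32.32
position: [570.9, 290.0, 156.5]
ee_rot: [3.141, -0.001, 0.0]
wrist_force: [1.1, 0.8, -0.0]
opening: 0.6
grasp_force: 0.0
```

```bash
python3 - <<'E'
from h import *
np.set_printoptions(precision=2,suppress=True)
st()
p=r.camera("scene"); save(p,"h"); X=cloud(p,np.ones((480,640),bool))
q=X[(X[:,2]>100)&(X[:,2]<200)&(X[:,0]>395)&(X[:,0]<640)&(X[:,1]>190)&(X[:,1]<235)]
for x in range(400,640,20):
    s=q[abs(q[:,0]-x)<10]; print(x,len(s),np.median(s[:,2]) if len(s) else 0)
b=cv2.imread("pics/h.png")[120:400,230:570]
cv2.imwrite("pics/h1.png",cv2.resize(b,None,fx=2,fy=2))
E
```

```text
t 32.32 [570.9 290.  156.5] [ 3.14 -0.    0.  ] open 0.6 grip 0.0 F [ 1.1  0.8 -0. ]
q [-0.88  0.55  0.49  1.65 -0.29  1.02 -1.86]
400 16 117.23315237677076
420 45 120.37988033439495
440 44 123.69230023356164
460 47 126.82043814577314
480 49 130.79109876354516
500 55 133.78658842275487
520 103 137.64045433248194
540 118 141.0985181590413
560 117 145.34749342766278
580 130 149.10319762346563
600 139 152.56695401168304
620 238 149.74346961581722
```

View pics/h1.png

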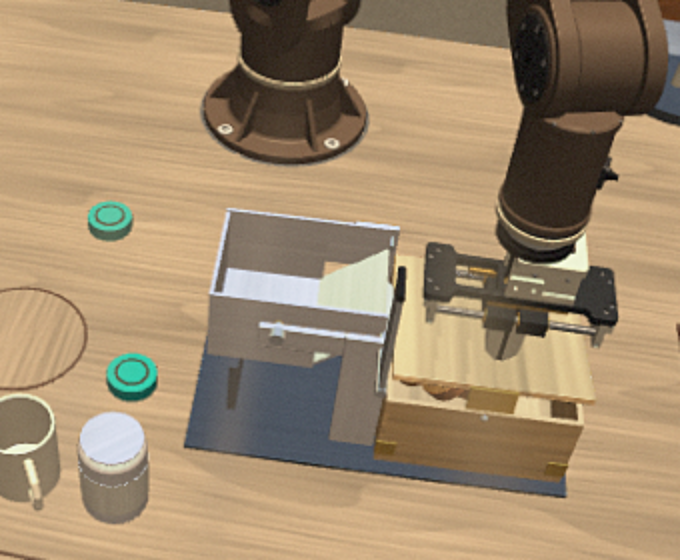

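The lid is down to about 0.17 rad, with its edge at about (490,390). I move the fingers nearer the edge and press it shut.

Emit:
play_rows:
  series:
    - {"gripper": 1,"x": 33,"y": 0,"z": -4,"rx": 0,"ry": 0,"rz": 0}
    - {"gripper": 1,"x": 33,"y": 0,"z": 8,"rx": 0,"ry": 0,"rz": 0}
    - {"gripper": 1,"x": 33,"y": 0,"z": 18,"rx": 0,"ry": 0,"rz": 0}
    - {"gripper": 1,"x": 33,"y": 0,"z": 26,"rx": 0,"ry": 0,"rz": 0}
    - {"gripper": 1,"x": 33,"y": 0,"z": 32,"rx": 0,"ry": 0,"rz": 0}
    - {"gripper": 1,"x": 33,"y": 0,"z": 36,"rx": 0,"ry": 0,"rz": 0}
    - {"gripper": 1,"x": 33,"y": 0,"z": 39,"rx": 0,"ry": 0,"rz": 0}
    - {"gripper": 1,"x": 33,"y": 0,"z": 40,"rx": 0,"ry": 0,"rz": 0}

```text
t: 33.03
position: [602.2, 290.4, 117.8]
ee_rot: [-3.14, 0.0, 0.001]
wrist_force: [-7.4, -2.5, 25.0]
opening: 0.5
grasp_force: 12.5
```

Emit:
play_rows:
  series:
    - {"gripper": 1,"x": 0,"y": 0,"z": 1,"rx": 0,"ry": 0,"rz": 0}
    - {"gripper": 1,"x": 0,"y": 0,"z": 2,"rx": 0,"ry": 0,"rz": 0}
    - {"gripper": 1,"x": 0,"y": 0,"z": 2,"rx": 0,"ry": 0,"rz": 0}
    - {"gripper": 1,"x": 0,"y": 0,"z": 2,"rx": 0,"ry": 0,"rz": 0}

```text
t: 33.37
position: [602.3, 290.4, 117.6]
ee_rot: [-3.139, -0.001, 0.001]
wrist_force: [-11.3, -4.0, 32.8]
opening: 0.4
grasp_force: 16.0
```

```bash
cat > lid.py <<'E'
from h import *
st()
for c in ["scene","side"]:
    p=r.camera(c); save(p,"i_"+c); X=cloud(p,np.ones((480,640),bool))
    q=X[(X[:,2]>95)&(X[:,2]<170)&(X[:,0]>405)&(X[:,0]<612)&(X[:,1]>205)&(X[:,1]<365)]
    f=np.polyfit(q[:,0],q[:,2],1); q=q[abs(np.polyval(f,q[:,0])-q[:,2])<5]; print(c,len(q),np.polyfit(q[:,0],q[:,2],1))
E
python3 lid.py
```

```text
t 33.37 [602.3 290.4 117.6] [-3.139e+00 -1.000e-03  1.000e-03] open 0.4 grip 16.0 F [-11.3  -4.   32.8]
q [-0.82  0.63  0.47  1.61 -0.33  0.98 -1.82]
scene 1791 [3.03151423e-03 1.15625825e+02]
side 2386 [-3.54392286e-03  1.19462088e+02]
```

The lid is flat, with a slope near 0, so it is past its catch. Retract straight up and check.

Emit:
play_rows:
  series:
    - {"gripper": 1,"x": 0,"y": 0,"z": -200,"rx": 0,"ry": 0,"rz": 0}
    - {"gripper": 1,"x": 0,"y": 0,"z": -200,"rx": 0,"ry": 0,"rz": 0}
    - {"gripper": 1,"x": 0,"y": 0,"z": -200,"rx": 0,"ry": 0,"rz": 0}
    - {"gripper": 1,"x": 0,"y": 0,"z": -200,"rx": 0,"ry": 0,"rz": 0}
    - {"gripper": 1,"x": 0,"y": 0,"z": -200,"rx": 0,"ry": 0,"rz": 0}
    - {"gripper": 1,"x": 0,"y": 0,"z": -200,"rx": 0,"ry": 0,"rz": 0}
    - {"gripper": 1,"x": 0,"y": 0,"z": -200,"rx": 0,"ry": 0,"rz": 0}
    - {"gripper": 1,"x": 0,"y": 0,"z": -200,"rx": 0,"ry": 0,"rz": 0}

```text
t: 34.13
position: [601.7, 290.3, 313.2]
ee_rot: [-3.141, 0.001, 0.001]
wrist_force: [-1.0, 0.1, -1.2]
opening: 0.5
grasp_force: 0.0
```

```bash
python3 lid.py; python3 - <<'E'
import cv2
b=cv2.imread("pics/i_scene.png")[120:400,150:570]
cv2.imwrite("pics/i1.png",cv2.resize(b,None,fx=1.8,fy=1.8))
E
```

```text
t 34.13 [601.7 290.3 313.2] [-3.141e+00  1.000e-03  1.000e-03] open 0.5 grip 0.0 F [-1.   0.1 -1.2]
q [-0.86  0.49  0.54  1.35 -0.25  1.37 -1.89]
scene 4841 [2.27077508e-03 1.16223886e+02]
side 2632 [-6.29584737e-04  1.18248180e+02]
```

View pics/i1.png

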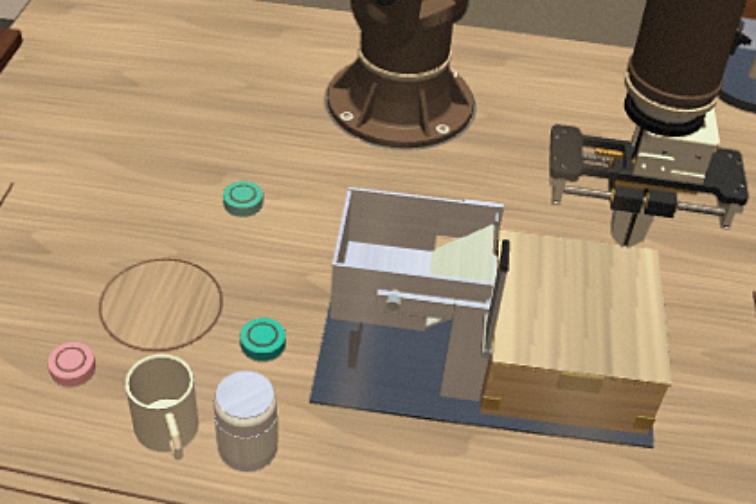

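The lid is flat and shut at about (580,310). The bucket is empty and at rest at (415,250), only look-alikes remain on the table, and the arm is clear. I hand it in.

```bash
python3 -c "
from plant import r
print(r.sign_off())"
```

```text
the job is handed in; nothing more can be done
None
```

The job is handed in: all six wooden pucks are in the case, the bucket is back at rest, the lid is shut past its catch, and the mug, the tin and the look-alikes were left alone; sign-off returned no verdict.

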